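# Refill the thumb-nut dish at the rack bench

## Task

The converter module lying in the round steel dish is a dud: first move it to the free compartment of the shallow tray, putting it down rather than dropping it. Then fetch the cup of thumb nuts from under the bench light's bar, pour all eight nuts from it into the dish, and stand the empty cup upright on the middle of the rubber mat. Do not bump the bench light or disturb the other things on the bench.

Things in the scene. Friction and masses are not known exactly. Their poses are not given: they have to be found in the camera images.
- module: Dud converter module: plain aluminium block 56 (x) x 26 (y) x 32 mm high, 70 g, lying in the dish at any yaw. Origin: centre of its underside, z up.
- dish: Round open steel dish, fixed to the bench: rim 150 mm across, 45 mm high, floor 120 mm across outside and 5 mm thick, wall 4 mm. Origin: centre of its underside. It stands to the left or to the right at the front of the bench; the tray is on the other side.
- tray: Shallow grey plastic tray for duds, fixed: 180 (x) x 140 (y) x 32 mm high, wall and floor 4 mm. A divider across it at x = +24 mm makes a small far compartment, full with two other modules, and a large free one towards the robot (inside x from -86 to +22 mm, y from -66 to +66 mm). Origin: centre of its underside.
- cup: White plastic pouring cup, loose, 140 g, open on top, upright under the light's bar, spout to the right (-y). Flat parallel sides 58 mm apart outside, good to grip, from x = -30 to +26 mm; upright back wall at x = -30 mm; 58 mm high; walls 4 mm. Its front wall leans forward 45 degrees to the spout. Origin: underside, near its foot's centre; +x to the spout, z to the mouth.
- cup_spout (a point): Middle of the cup's spout lip, 78 mm ahead of (+x) and 54 mm above the cup's origin. The sloping spout wall rises to it from the foot at x = 26 mm, between cheeks about 20 mm high.
- light: Aluminium bench light, fixed: a level bar along its x axis, 24 mm wide and 20 mm thick, from x = -85 (free end, towards the robot) to +140 mm, its underside 180 mm and its top 200 mm above the bench, carried by a 24 mm square post at x = +128 mm on a foot plate 70 (x) x 130 (y) x 12 mm. Origin: on the bench below the bar, on its centre line.
- mat: Square black rubber mat, fixed, 110 x 110 x 3 mm, at the front of the bench between dish and tray. Origin: centre of its underside.
- punch_tool: Bystander: black punch-down tool lying at the back left, about 120 x 22 x 22 mm, long along its x, loose. Origin: underside, 22 mm from the middle of the handle.
- tape: Bystander: roll of black tape lying to the right of the bench light, 60 mm across, 18 mm high, loose. Origin: centre of its underside.
- jack_box: Bystander: small open cardboard box of white jacks to the left of the bench light, 50 x 50 x 30 mm, fixed. Origin: centre of its underside.
- air_can: Bystander: white spray can standing far to the left, 54 mm across, 180 mm high, loose. Origin: centre of its underside.
- mug: Bystander: white mug standing far to the right, 80 mm across, 90 mm high, loose. Origin: centre of its underside.
- nut0: One of eight equal steel thumb nuts, in the cup at the start: disc 16 mm across and 8 mm thick with a boss 11 mm across and 4 mm high, 12 g, loose. Origin: centre of the disc's underside.
- nut1: One of eight equal steel thumb nuts, in the cup at the start: disc 16 mm across and 8 mm thick with a boss 11 mm across and 4 mm high, 12 g, loose. Origin: centre of the disc's underside.
- nut2: One of eight equal steel thumb nuts, in the cup at the start: disc 16 mm across and 8 mm thick with a boss 11 mm across and 4 mm high, 12 g, loose. Origin: centre of the disc's underside.
- nut3: One of eight equal steel thumb nuts, in the cup at the start: disc 16 mm across and 8 mm thick with a boss 11 mm across and 4 mm high, 12 g, loose. Origin: centre of the disc's underside.
- nut4: One of eight equal steel thumb nuts, in the cup at the start: disc 16 mm across and 8 mm thick with a boss 11 mm across and 4 mm high, 12 g, loose. Origin: centre of the disc's underside.
- nut5: One of eight equal steel thumb nuts, in the cup at the start: disc 16 mm across and 8 mm thick with a boss 11 mm across and 4 mm high, 12 g, loose. Origin: centre of the disc's underside.
- nut6: One of eight equal steel thumb nuts, in the cup at the start: disc 16 mm across and 8 mm thick with a boss 11 mm across and 4 mm high, 12 g, loose. Origin: centre of the disc's underside.
- nut7: One of eight equal steel thumb nuts, in the cup at the start: disc 16 mm across and 8 mm thick with a boss 11 mm across and 4 mm high, 12 g, loose. Origin: centre of the disc's underside.
Mind the look-alikes: they are no part of the job. There is more than one size of the module; the job needs the smallest. What is shaped like the cup but blue is not meant.

How it is judged:
On the way, in this order (a step that is already met when the one before it is completed fails the run):
1. the dud module lies released and at rest in the tray's free compartment (x of module in the frame of tray between -0.088 and 0.022 m and y of module in the frame of tray between -0.068 and 0.068 m and z of module in the frame of tray below 0.026 m and linear speed of module below 0.02 m/s and contact force between the fingers and module below 0.05 N), for 0.2 s.
2. the cup is tipped, by 60 degrees or more, with its spout over the dish (angle between cup's own z axis and vertical above 1.05 rad and horizontal distance between cup_spout and dish below 0.075 m and height (world z) of cup_spout below 0.2 m), for 0.2 s.
At the end, for the whole second after the job is handed in: All eight nuts lie at rest in the dish, within its rim; the cup stands upright (within 6 degrees) and at rest on the mat, its origin within 40 mm of the mat's centre; the module lies at rest on the floor of the tray's free compartment; all are released (all of step 1 and horizontal distance between each of nut0, nut1, nut2, nut3, nut4, nut5, nut6, nut7 and dish below 0.068 m and z of each of nut0, nut1, nut2, nut3, nut4, nut5, nut6, nut7 in the frame of dish below 0.045 m and linear speed of each of nut0, nut1, nut2, nut3, nut4, nut5, nut6, nut7 below 0.03 m/s and angle between cup's own z axis and vertical below 0.1 rad and horizontal distance between cup and mat below 0.04 m and z of cup in the frame of mat between -0.001 and 0.007 m and linear speed of cup below 0.02 m/s); the robot touches nothing.
It fails at once if the module is dropped: it falls free of the fingers faster than 0.8 m/s (from more than about 30 mm) (linear speed of module above 0.8 m/s and contact force between the fingers and module below 0.01 N and z of module in the frame of tray above 0.01 m and contact force between module and anything else below 0.01 N).
It fails at once if the bench light is bumped by the robot or the cup with more than 8 N (contact force between any of the arm, the fingers, cup and light above 8 N).
It fails at once if a loose bystander is moved more than 20 mm (distance of any of punch_tool, tape, mug, air_can from where it was at the start of the episode above 0.02 m).
It also fails if it takes over 72 s, if anything falls off the work surface, if the arm or the gripper's body presses on something with over 40 N, if the wrist force passes 120 N, or if a joint passes its speed limit or range.

## Robot

A 6-joint arm with a two-finger parallel gripper is mounted at the origin on the work surface. World frame = base frame: x ahead of the robot, y to its left, z up, the work surface at z = 0. Lengths are in m, angles in rad, forces in N, time in s.
With the tool pointing down it reaches from about 0.275 to 0.875 m from the base axis. Payload 12.5 kg.
Tool frame: the origin (TCP) lies on the centre line of the jaws, within the pads' length; the fingertips stand 25 mm ahead of it and the grasp point (between the pads) lies 6 mm ahead of it (tips_ahead is the distance from the TCP to the fingertips, in m); z points along the fingers, y is the line along which they close (so a half turn about z gives the same grasp; the last joint's range is limited). The gripper opens to 85 mm and grips with 20 to 120 N. Pads are 22 mm wide; open, the fingers measure 114 mm over their backs; the gripper's body (76 mm by 85 mm) begins 54 mm behind the grasp point. The pads swing forward as they close: fully open they stand 13 mm farther back than shut.
Start: joints at [-1.231, 0.351, 1.652, -0, 1.139, -0.085], TCP at [0.227, -0.501, 0.256] pointing down, gripper open.
Joint ranges: [-2.75, 2.75], [-0.79, 2.1], [0.01, 2.65], [-1.57, 4.71], [0.07, 3.14], [-2.87, 2.87]. Speed limits (rad/s): [2.22, 2.22, 2.79, 3.14, 3.14, 3.14].

## Interface

Orientations are given as a rotation vector (axis times angle).
In Python, from bench import * gives the robot as it stands.
- The arm moves only by the tool step_arm, never from a script. Its argument "targets" is one flat list of numbers, 7 for each row, row after row: the shift along the tool's x, y, z in mm, then the turn, a rotation vector about the tool's x, y, z in degrees, then the finger opening in mm, from 0 to 85.4. A call has exactly 8 rows; each row is the pose to reach, as a shift and turn from the pose commanded when the call began, along the tool's axes at that moment; what a row does not reach only later rows make up. A row lasts 1/10 s, in which the tool goes at most 50 mm and 8.59 degrees, less where a joint would pass 70% of its speed; a pose out of reach is approached as far as the arm can. A call with a gripper value outside its range is refused whole. The fingers move at their own pace and stop on an object; "force" is the grip in N (left out, the last holds). Time passes only in rows, so rows that repeat a pose let the fingers close, or fill a call up. It gives the time, the measured TCP pose, the force, the opening and the grip force at its end, in the units of the state.
- observe(): the state, without advancing time (a new reading comes with each control period).
- capture(name): name is "side" or "top"; returns a dict with "frame" (400x640x3 uint8, red, green, blue), "vertical_fov" (degrees; the focal length in pixels is half the picture's height over the tangent of half this angle, whatever the lens; pixels are square), "cx", "cy" (the principal point, pixels), "world_from_camera" (4x4, takes a point from camera to world coordinates). Camera axes: x right, y down, z forward; pixel columns grow to the right and rows downward; lengths in m; the calibration is good to about 2 mm. A picture is of the moment at which its call begins. There is no depth.
- hand_in(): hands the job in; it is judged then, once.
The state is a dict: "time": time; "q": joint angles; "joint_velocities": joint speeds; "effort": joint torques, N m; "tcp_pos": TCP position; "tcp_rot": TCP orientation; "wrist_force": force on the tool from outside, world axes, zero at the start; "torque": the same for the moment, N m; "grip_width": finger opening in m; "finger_force": force on a finger pad.
Only numpy, scipy, OpenCV 4.12 (cv2) and the standard library are available. Lean on these libraries where they do the work, as an engineer would, in place of code of your own. Each camera call takes 0.05 s, during which the arm holds its last target. There are 200 camera calls.

## Working session

There is one attempt and no reset: what is moved stays moved. The work goes in short steps, Python scripts to look and compute and a tool call to move; the robot and the scene stay as the last step left them, time stands still between calls to the robot, and variables do not carry over. Pictures are saved under pics/ and viewed, at most 10 in all, crops included, and the job is handed in when it is done.

Besides the shell and the picture viewer there is one more tool, called after "Request:" by a JSON object that holds its "api" and its "payload". step_arm: Moves the arm, as the interface text tells. Its arguments: {"type":"object","properties":{"targets":{"type":"array"},"force":{"type":"number"}},"required":["targets"]}

```bash
mkdir -p pics; ls; cat > h.py <<'E'
from bench import *
import numpy as np, cv2
def cap(n,save=None):
    c=capture(n)
    if save: cv2.imwrite('pics/'+save,c['frame'][:,:,::-1])
    return c
def pix2w(c,u,v,z):
    f=200/np.tan(np.radians(c['vertical_fov'])/2); T=np.array(c['world_from_camera'])
    d=T[:3,:3]@np.array([(u-c['cx'])/f,(v-c['cy'])/f,1]); o=T[:3,3]
    return o+d*(z-o[2])/d[2]
def w2pix(c,p):
    f=200/np.tan(np.radians(c['vertical_fov'])/2); T=np.array(c['world_from_camera'])
    q=T[:3,:3].T@(np.array(p)-T[:3,3]); return c['cx']+f*q[0]/q[2], c['cy']+f*q[1]/q[2]
E
python3 - <<'E'
from h import *
import pickle
for n in('top','side'):
    c=cap(n,n+'0.png'); pickle.dump(c,open(n+'0.pkl','wb')); print(n,c['vertical_fov'],c['cx'],c['cy'],np.round(c['world_from_camera'],3))
s=observe(); print(s['tcp_pos'],s['tcp_rot'],s['time'])
E
```

```text
pics
top 51.06348828458945 319.05854077994303 208.54577033680937 [[-0.007 -0.983  0.183  0.362]
 [-1.     0.007 -0.002  0.011]
 [ 0.    -0.183 -0.983  1.156]
 [ 0.     0.     0.     1.   ]]
side 49.30343675217792 324.4458148075695 194.09637864754575 [[-0.754 -0.426  0.5   -0.123]
 [-0.657  0.498 -0.567  0.757]
 [-0.007 -0.756 -0.655  0.947]
 [ 0.     0.     0.     1.   ]]
[ 0.22659442 -0.50085726  0.25581546] [-3.07000014e+00 -6.62031416e-01  2.25589417e-04] 0.1
```

View pics/top0.png

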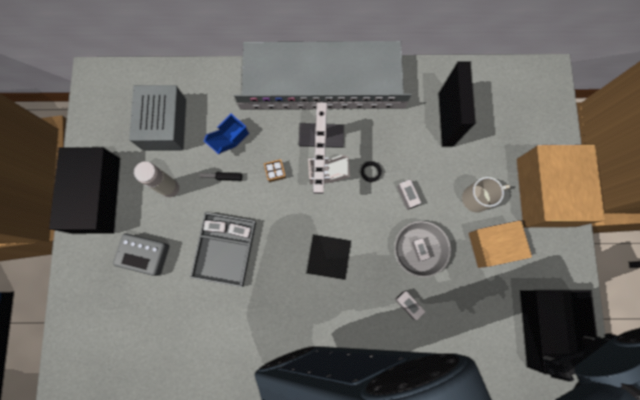

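View pics/side0.png

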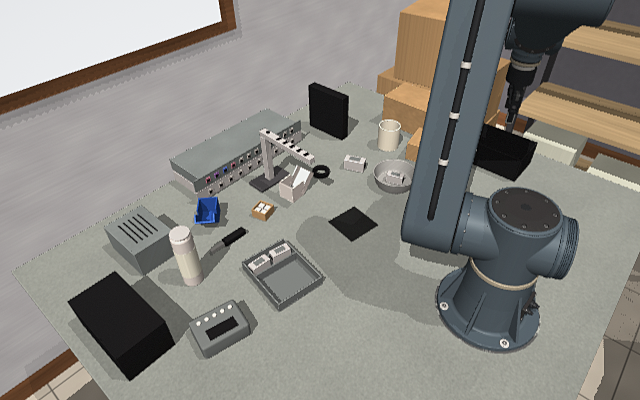

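The top view shows the tray at (224,248), mat (329,257), dish (423,248) with the module in it, and the cup at (327,168) under the bar (320,100–192). Next I'll enlarge these.

```bash
python3 - <<'E'
import cv2,numpy as np
t=cv2.imread('pics/top0.png'); s=cv2.imread('pics/side0.png')
r=lambda a,k:cv2.resize(a,None,fx=k,fy=k,interpolation=cv2.INTER_CUBIC)
a=r(t[213:283,388:458],4)   # dish 280x280
b=r(t[90:200,290:390],4)    # light 400x440
c=r(s[120:210,255:335],4)   # cup side 320x360 -> 
im=np.zeros((600,800,3),np.uint8); im[:280,:280]=a
im[:440,285:685]=b
cv2.imwrite('pics/c1.png',im)
im=np.zeros((600,800,3),np.uint8); d=r(t[205:290,185:260],4); im[:340,:300]=d; im[:360,310:630]=c
m=r(t[230:285,300:356],4); im[365:585,310:534]=m
cv2.imwrite('pics/c2.png',im)
E
```

```text
(no output)
```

View pics/c1.png

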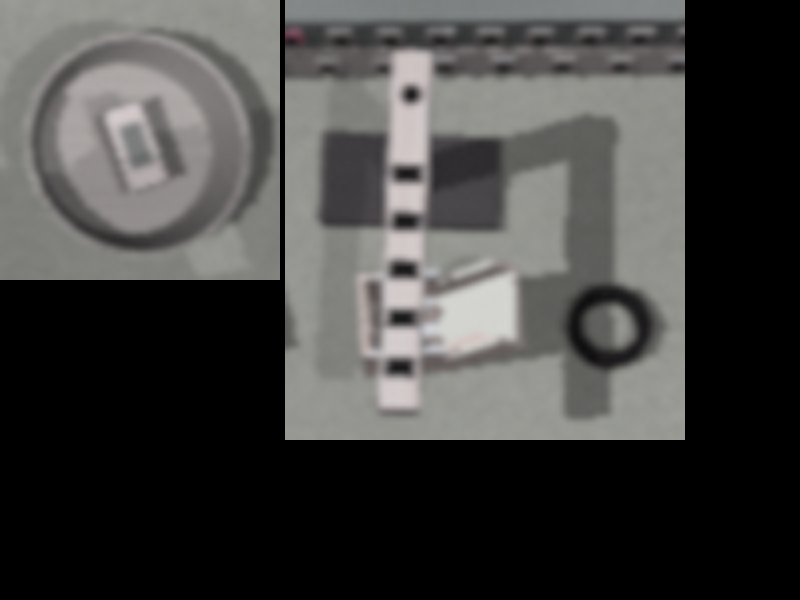

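View pics/c2.png

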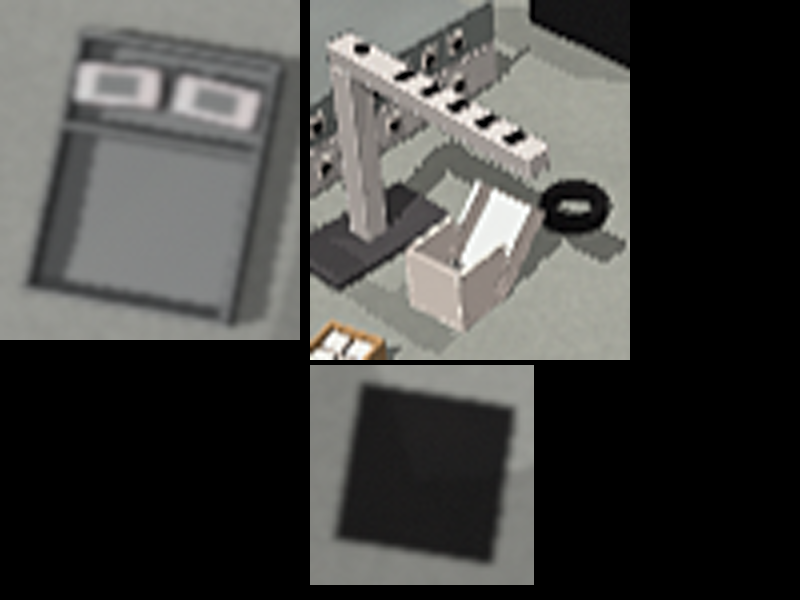

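```bash
cat > m.py <<'E'
from h import *
import pickle
c=pickle.load(open('top0.pkl','rb')); s=pickle.load(open('side0.pkl','rb'))
def P(pts,off,org,z,cam=c):
    return np.array([pix2w(cam,(u-off[0])/4-.375+org[0],(v-off[1])/4-.375+org[1],z)[:2] for u,v in pts])
def show(n,p):
    d=np.diff(np.vstack([p,p[:1]]),axis=0); print(n,'ctr',p.mean(0).round(4),'pts',p.round(3).tolist(),'len',np.linalg.norm(d,axis=1).round(4),'ang',np.degrees(np.arctan2(d[:,1],d[:,0])).round(1))
show('dish',P([(30,141),(142,33),(255,141),(142,250)],(0,0),(388,213),.045))
show('mod',P([(101,110),(143,98),(178,183),(135,193)],(0,0),(388,213),.037))
show('cup(back1,lip1,lip2,back2)',np.vstack([P([(357,273)],(285,0),(290,90),.058),P([(516,262),(520,342)],(285,0),(290,90),.054),P([(362,359)],(285,0),(290,90),.058)]))
show('bar',P([(378,410),(418,412),(432,50),(392,48)],(285,0),(290,90),.2))
show('tray',P([(82,30),(284,60),(235,325),(28,287)],(0,0),(185,205),.032))
show('mat',P([(360,383),(515,405),(492,562),(336,537)],(310,365),(300,230),.003))
show('cup side: backtop, botL, botR',np.vstack([P([(407,255)],(310,0),(255,120),.058,s),P([(410,305),(461,331)],(310,0),(255,120),0,s)]))
show('tape',P([(610,325)],(285,0),(290,90),.018))
show('bar side free end top',P([(548,148)],(310,0),(255,120),.2,s))
E
python3 m.py
```

```text
dish ctr [ 0.4615 -0.2666] pts [[0.462, -0.192], [0.534, -0.27], [0.461, -0.341], [0.39, -0.263]] len [0.1062 0.1019 0.1059 0.1007] ang [ -47.4 -135.7  132.    44.4]
mod ctr [ 0.4588 -0.2664] pts [[0.483, -0.242], [0.491, -0.271], [0.434, -0.291], [0.427, -0.262]] len [0.0296 0.0604 0.0296 0.0589] ang [ -74.6 -160.4  102.5   19.8]
cup(back1,lip1,lip2,back2) ctr [ 0.6826 -0.0166] pts [[0.708, 0.039], [0.716, -0.07], [0.659, -0.071], [0.647, 0.036]] len [0.1092 0.0567 0.108  0.0606] ang [ -85.6 -178.4   96.5    3.1]
bar ctr [0.6919 0.0066] pts [[0.58, 0.023], [0.578, -0.0], [0.804, -0.011], [0.806, 0.014]] len [0.0234 0.2262 0.0244 0.2263] ang [-93.3  -2.7  86.6 177.6]
tray ctr [0.4657 0.2647] pts [[0.564, 0.319], [0.542, 0.181], [0.365, 0.21], [0.391, 0.348]] len [0.1398 0.1791 0.1402 0.1751] ang [-98.9 170.8  79.4  -9.3]
mat ctr [ 0.4441 -0.0164] pts [[0.505, 0.028], [0.489, -0.079], [0.382, -0.061], [0.4, 0.045]] len [0.1082 0.1083 0.1073 0.1067] ang [-98.5 170.5  80.6  -9. ]
cup side: backtop, botL, botR ctr [0.686  0.0405] pts [[0.701, 0.044], [0.706, 0.041], [0.652, 0.037]] len [0.0059 0.0546 0.0496] ang [ -25.7 -175.4    8.1]
tape ctr [ 0.6811 -0.1376] pts [[0.681, -0.138]] len [0.] ang [0.]
bar side free end top ctr [0.5786 0.0053] pts [[0.579, 0.005]] len [0.] ang [0.]
```

```bash
cat >> h.py <<'E'
from scipy.spatial.transform import Rotation as Ro
import json
def st():
    s=observe(); r=lambda k,n=4:np.round(s[k],n).tolist()
    open('log.jsonl','a').write(json.dumps(dict(q=np.array(s['q']).tolist(),p=np.array(s['tcp_pos']).tolist(),r=np.array(s['tcp_rot']).tolist()))+'\n')
    print('t',s['time'],'p',r('tcp_pos'),'q',r('q',3),'F',r('wrist_force',1),'w',round(float(s['grip_width']),4),'ff',s['finger_force']); return s
def down(yaw):  # tool pointing down, tool x at yaw deg
    return Ro.from_euler('z',yaw,degrees=True)*Ro.from_euler('x',180,degrees=True)
def rel(p,R,frm=None):
    s=observe() if frm is None else None
    p0,R0=(np.array(s['tcp_pos']),Ro.from_rotvec(s['tcp_rot'])) if s else frm
    print('shift mm',(R0.inv().apply(np.array(p)-p0)*1000).round(1).tolist(),'turn',np.degrees((R0.inv()*R).as_rotvec()).round(2).tolist())
E
python3 - <<'E'
from h import *
s=st(); R=down(19.9)
rel([.459,-.2665,.13],R); rel([.459,-.2665,.036],R,(np.array([.459,-.2665,.13]),R))
E
```

```text
t 0.1 p [0.2266, -0.5009, 0.2558] q [-1.231, 0.351, 1.652, -0.0, 1.139, -0.085] F [-0.2, -0.6, -0.0] w 0.0851 ff 0.0
shift mm [308.3, -117.6, 126.0] turn [-0.06, -0.0, 4.44]
shift mm [0.0, -0.0, 94.0] turn [0.0, 0.0, 0.0]
```

Request:
{"api": "step_arm", "payload": {"targets": [308, -117.5, 126, 0, 0, 4.4, 48, 308, -117.5, 126, 0, 0, 4.4, 48, 308, -117.5, 126, 0, 0, 4.4, 48, 308, -117.5, 126, 0, 0, 4.4, 48, 308, -117.5, 126, 0, 0, 4.4, 48, 308, -117.5, 126, 0, 0, 4.4, 48, 308, -117.5, 126, 0, 0, 4.4, 48, 308, -117.5, 126, 0, 0, 4.4, 48], "force": 40}}

```text
time: 0.9
tcp_pos: [0.4606, -0.2632, 0.1281]
tcp_rot: [-3.09, -0.55, 0.003]
wrist_force: [0.2, 0.2, 0.6]
grip_width: 0.0481
finger_force: 0.0
```

```bash
python3 - <<'E'
from h import *
s=st(); R=down(19.9)
c=cap('top'); s=st(); rel([.459,-.2665,.036],R)
t=cv2.resize(c['frame'][200:290,370:490,::-1],None,fx=5,fy=5,interpolation=2); cv2.imwrite('pics/a.png',t)
E
```

```text
t 0.9 p [0.4606, -0.2632, 0.1281] q [-0.607, 0.489, 1.808, 0.001, 0.848, 0.611] F [0.2, 0.2, 0.6] w 0.0481 ff 0.0
t 0.95 p [0.4598, -0.2647, 0.1289] q [-0.61, 0.487, 1.808, 0.0, 0.849, 0.609] F [0.9, -0.1, -0.1] w 0.0479 ff 0.0
shift mm [-1.2, 1.6, 92.9] turn [-0.12, 0.08, 0.25]
```

Request:
{"api": "step_arm", "payload": {"targets": [0, 0, 30, 0, 0, 0, 48, 0, 0, 60, 0, 0, 0, 48, 0, 0, 80, 0, 0, 0, 48, 0, 0, 90, 0, 0, 0, 48, 0, 0, 94, 0, 0, 0, 48, 0, 0, 94, 0, 0, 0, 48, 0, 0, 94, 0, 0, 0, 15, 0, 0, 94, 0, 0, 0, 15]}}

```text
time: 1.75
tcp_pos: [0.4594, -0.2675, 0.0374]
tcp_rot: [3.093, 0.544, 0.002]
wrist_force: [-0.7, -0.1, 0.0]
grip_width: 0.0252
finger_force: 39.3
```

Request:
{"api": "step_arm", "payload": {"targets": [0, 0, 0, 0, 0, 0, 15, 0, 0, 0, 0, 0, 0, 15, 0, 0, 0, 0, 0, 0, 15, 0, 0, -20, 0, 0, 0, 15, 0, 0, -50, 0, 0, 0, 15, 0, 0, -90, 0, 0, 0, 15, 0, 0, -100, 0, 0, 0, 15, 0, 0, -100, 0, 0, 0, 15]}}

```text
time: 2.55
tcp_pos: [0.4595, -0.2675, 0.1379]
tcp_rot: [3.092, 0.544, 0.004]
wrist_force: [-0.7, 1.0, -2.1]
grip_width: 0.0257
finger_force: 39.6
```

```bash
python3 - <<'E'
from h import *
s=st()
c=cap('side','s1.png'); t=cv2.resize(c['frame'][100:260,330:530,::-1],None,fx=3,fy=3,interpolation=2); cv2.imwrite('pics/b.png',t)
th=np.radians(-9.2)
ctr=np.array([.4657,.2647]); off=Ro.from_euler('z',-9.2,degrees=True).apply([-.032,0,0])[:2]
tp=ctr+off; print(tp)
R=down(-9.2); s=st()
rel([*tp,.15],R)
E
```

```text
t 2.55 p [0.4595, -0.2675, 0.1379] q [-0.615, 0.473, 1.803, 0.0, 0.862, 0.608] F [-0.7, 1.0, -2.1] w 0.0257 ff 39.61500942707062
[0.43411164 0.2698162 ]
t 2.6 p [0.4589, -0.2671, 0.1363] q [-0.615, 0.475, 1.805, 0.0, 0.861, 0.608] F [-0.7, 0.4, -1.3] w 0.0258 ff 39.61524546146393
shift mm [159.8, -513.1, -13.9] turn [0.03, -0.04, 29.14]
```

View pics/b.png

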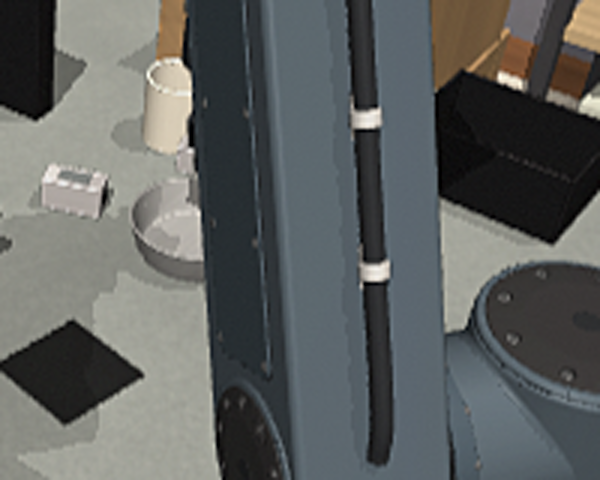

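The module is held (26 mm opening, 40 N) and the dish is empty. I'm carrying it to the tray.

Request:
{"api": "step_arm", "payload": {"targets": [14, -43, -12, 0, 0, 3, 15, 28, -90, -12, 0, 0, 6, 15, 42, -135, -12, 0, 0, 9, 15, 56, -180, -12, 0, 0, 12, 15, 70, -225, -12, 0, 0, 14, 15, 84, -270, -12, 0, 0, 17, 15, 98, -315, -12, 0, 0, 20, 15, 112, -360, -12, 0, 0, 22, 15]}}

```text
time: 3.4
tcp_pos: [0.4402, 0.1113, 0.1468]
tcp_rot: [3.141, -0.06, -0.004]
wrist_force: [0.8, 0.2, -1.4]
grip_width: 0.0254
finger_force: 39.7
```

```bash
python3 - <<'E'
from h import *
s=st(); f=(np.array([.459,-.2665,.136]),down(19.9)); g=f[1]*Ro.from_rotvec(np.radians([0,0,22])); p=f[0]+f[1].apply([.112,-.360,-.012]);print(p)
rel([.434,.270,.13],down(-9.2),(p,g))
E
```

```text
t 3.4 p [0.4402, 0.1113, 0.1468] q [0.145, 0.341, 1.99, -0.0, 0.813, 1.754] F [0.8, 0.2, -1.4] w 0.0254 ff 39.73999321460724
[0.44177563 0.11012624 0.148     ]
shift mm [-13.6, -159.5, 18.0] turn [-0.0, -0.0, 7.1]
```

Request:
{"api": "step_arm", "payload": {"targets": [-4, -45, 0, 0, 0, 3, 15, -8, -90, 4, 0, 0, 5, 15, -12, -130, 10, 0, 0, 7, 15, -13.6, -152, 20, 0, 0, 7.1, 15, -13.6, -159.5, 35, 0, 0, 7.1, 15, -13.6, -159.5, 55, 0, 0, 7.1, 15, -13.6, -159.5, 75, 0, 0, 7.1, 15, -13.6, -159.5, 90, 0, 0, 7.1, 15]}}

```text
time: 4.2
tcp_pos: [0.4322, 0.2689, 0.0554]
tcp_rot: [3.13, -0.25, -0.005]
wrist_force: [0.2, 0.0, -0.9]
grip_width: 0.0254
finger_force: 39.8
```

Request:
{"api": "step_arm", "payload": {"targets": [0, 0, 10, 0, 0, 0, 15, 0, 0, 17, 0, 0, 0, 15, 0, 0, 20, 0, 0, 0, 15, 0, 0, 21, 0, 0, 0, 15, 0, 0, 21, 0, 0, 0, 15, 0, 0, 21, 0, 0, 0, 15, 0, 0, 21, 0, 0, 0, 15, 0, 0, 21, 0, 0, 0, 15]}}

```text
time: 5.0
tcp_pos: [0.4337, 0.2695, 0.0375]
tcp_rot: [-3.131, 0.251, -0.001]
wrist_force: [0.2, -0.2, -1.0]
grip_width: 0.0252
finger_force: 39.8
```

```bash
python3 - <<'E'
from h import *
s=st()
E
```

```text
t 5.0 p [0.4337, 0.2695, 0.0375] q [0.465, 0.62, 1.891, 0.0, 0.63, 2.195] F [0.2, -0.2, -1.0] w 0.0252 ff 39.78882372379303
```

Request:
{"api": "step_arm", "payload": {"targets": [0, 0, 1.5, 0, 0, 0, 15, 0, 0, 1.5, 0, 0, 0, 15, 0, 0, 1.5, 0, 0, 0, 45, 0, 0, 1.5, 0, 0, 0, 45, 0, 0, 1.5, 0, 0, 0, 45, 0, 0, -20, 0, 0, 0, 45, 0, 0, -60, 0, 0, 0, 45, 0, 0, -100, 0, 0, 0, 45]}}

```text
time: 5.8
tcp_pos: [0.4331, 0.2692, 0.138]
tcp_rot: [3.131, -0.251, -0.002]
wrist_force: [-0.0, 0.1, 0.5]
grip_width: 0.0454
finger_force: 0.0
```

```bash
python3 - <<'E'
from h import *
s=st()
from scipy.optimize import least_squares
L=[json.loads(l) for l in open('log.jsonl')]
# zyx arm: J1 z, J2 y, J3 y, J4 along forearm, J5 y, J6 z(tool)
def fk(q,a):
    d1,a1,L2,a3,L3,d6=a
    R=Ro.from_euler('z',q[0]); p=np.array([0,0,d1])+R.apply([a1,0,0])
    R=R*Ro.from_euler('y',q[1]); p=p+R.apply([0,0,L2])
    R=R*Ro.from_euler('y',q[2]); p=p+R.apply([a3,0,L3])
    R=R*Ro.from_euler('z',q[3])*Ro.from_euler('y',q[4]); p=p+R.apply([0,0,d6])
    return p,R*Ro.from_euler('z',q[5])
f=lambda a:np.concatenate([fk(l['q'],a)[0]-l['p'] for l in L])
r=least_squares(f,[.3,0,.4,0,.4,.2],x_scale=.1); print(r.x.round(4),np.abs(r.fun).max(), len(L))
for l in L[-2:]: print((fk(l['q'],r.x)[1].inv()*Ro.from_rotvec(l['r'])).as_rotvec().round(3))
u,sv,v=np.linalg.svd(r.jac); print(sv)
E
```

```text
t 5.8 p [0.4331, 0.2692, 0.138] q [0.465, 0.441, 1.856, 0.0, 0.846, 2.195] F [-0.0, 0.1, 0.5] w 0.0454 ff 0.0
[1.3668 0.0036 0.4745 0.0358 0.4375 1.3404] 0.046061318691455466 8
[0.    0.    1.571]
[0.    0.    1.571]
[5.57363241e+00 4.09390499e+00 2.99833764e-01 2.57339009e-01
 1.35734113e-01 4.02259122e-03]
```

```bash
cat >> h.py <<'E'
def tilt(a,yaw=94.5): return down(yaw)*Ro.from_euler('y',-a,degrees=True)
E
python3 - <<'E'
from h import *
R0=down(-9.2); p0=np.array([.4335,.2695,.137])
# yaw first
f=(p0,R0); R1=down(-9.2+66); p1=np.array([.45,.22,.33]); rel(p1,R1,f)
R2=tilt(20); rel(p1,R2,(p1,R1)); rel(p1,tilt(35),(p1,R1))
E
```

```text
shift mm [24.2, 46.2, -193.0] turn [0.0, 0.0, -66.0]
shift mm [0.0, 0.0, 0.0] turn [-6.58, -19.27, -37.31]
shift mm [0.0, 0.0, 0.0] turn [-11.51, -33.71, -36.5]
```

Request:
{"api": "step_arm", "payload": {"targets": [0, 0, -48, 0, 0, -8, 85, 6, 10, -96, 0, 0, -16, 85, 12, 20, -140, 0, 0, -24, 85, 18, 34, -180, 0, 0, -32, 85, 24, 46, -193, 0, 0, -40, 85, 24, 46, -193, 0, 0, -48, 85, 24, 46, -193, 0, 0, -56, 85, 24, 46, -193, 0, 0, -64, 85]}}

```text
time: 6.6
tcp_pos: [0.4499, 0.22, 0.3303]
tcp_rot: [-2.785, -1.454, 0.0]
wrist_force: [0.2, -0.0, 0.1]
grip_width: 0.0848
finger_force: 0.0
```

```bash
python3 - <<'E'
from h import *
c=cap('top','t2.png')
s=st(); rel([.45,.22,.33],tilt(35))
f=(np.array([.4505,.220,.33]),down(54.8)); rel([.45,.22,.33],tilt(35),f)
t=cv2.resize(c['frame'][195:305,180:290,::-1],None,fx=4,fy=4,interpolation=2); cv2.imwrite('pics/d.png',t)
E
```

```text
t 6.65 p [0.4499, 0.22, 0.3302] q [0.362, 0.19, 1.678, 0.0, 1.274, 0.962] F [-1.5, 0.4, 0.1] w 0.0849 ff 0.0
shift mm [0.0, 0.1, 0.2] turn [-11.87, -33.63, -37.62]
shift mm [-0.3, -0.4, -0.0] turn [-12.12, -33.57, -38.44]
```

Request:
{"api": "step_arm", "payload": {"targets": [0, 0, 0, -1.7, -4.8, -5.4, 85, 0, 0, 0, -3.4, -9.6, -10.8, 85, 0, 0, 0, -5.1, -14.4, -16.3, 85, 0, 0, 0, -6.8, -19.2, -21.7, 85, 0, 0, 0, -8.5, -24, -27.1, 85, 0, 0, 0, -10.2, -28.8, -32.6, 85, 0, 0, 0, -11.9, -33.6, -38, 85, 0, 0, 0, -11.9, -33.6, -38, 85]}}

```text
time: 7.45
tcp_pos: [0.4493, 0.2209, 0.3292]
tcp_rot: [1.796, 1.931, -0.57]
wrist_force: [-1.2, -0.3, -0.8]
grip_width: 0.0848
finger_force: 0.0
```

```bash
cat > kin.py <<'E'
from h import *
from scipy.optimize import least_squares
# a=[d1,a1,L2,a3,L3,d6,b,b5]
def fk(q,a):
    d1,a1,L2,a3,L3,d6,b,b5=a
    R=Ro.from_euler('z',q[0]); p=np.array([0,0,d1])+R.apply([a1,b,0]); pts=[p]
    R=R*Ro.from_euler('y',q[1]); p=p+R.apply([0,0,L2]); pts.append(p)
    R=R*Ro.from_euler('y',q[2]); p=p+R.apply([a3,0,L3]); pts.append(p)
    R=R*Ro.from_euler('z',q[3])*Ro.from_euler('y',q[4]); p=p+R.apply([0,b5,d6])
    return p,R*Ro.from_euler('zz',[q[5],np.pi/2]),pts
def fit():
    L=[json.loads(l) for l in open('log.jsonl')]
    f=lambda a:np.concatenate([fk(l['q'],a)[0]-l['p'] for l in L])
    r=least_squares(f,[.3,0,.4,0,.4,.2,.04,0],x_scale=.1); print('fit',r.x.round(4),np.abs(r.fun).max().round(5),np.linalg.svd(r.jac)[1].min().round(4)); return r.x
lo=np.array([-2.75,-.79,.01,-1.57,.07,-2.87]);hi=np.array([2.75,2.1,2.65,4.71,3.14,2.87])
def ik(p,R,q0,a):
    def f(q):
        pp,RR,_=fk(q,a); return np.concatenate([(pp-p)*5,(RR.inv()*R).as_rotvec()])
    r=least_squares(f,np.clip(q0,lo+.01,hi-.01),bounds=(lo,hi)); return r.x,np.abs(r.fun).max()
E
python3 - <<'E'
from kin import *
s=st(); a=fit()
print((fk(s['q'],a)[1].inv()*Ro.from_rotvec(s['tcp_rot'])).as_rotvec().round(3))
E
```

```text
t 7.45 p [0.4493, 0.2209, 0.3292] q [0.602, 0.355, 1.571, -0.518, 1.561, 0.627] F [-1.2, -0.3, -0.8] w 0.0848 ff 0.0Traceback (most recent call last):
  File "<stdin>", line 2, in <module>
  File "kin.py", line 14, in fit
    r=least_squares(f,[.3,0,.4,0,.4,.2,.04,0],x_scale=.1); print('fit',r.x.round(4),np.abs(r.fun).max().round(5),np.linalg.svd(r.jac)[1].min().round(4)); return r.x
    return func(*args, **kwargs)
    vector_fun = VectorFunction(
        fun_wrapped,
    ...<6 lines>...
        workers=workers
    )
    self._update_fun()
    ~~~~~~~~~~~~~~~~^^
    self.f = self.fun_wrapped(xp_copy(self.x))
             ~~~~~~~~~~~~~~~~^^^^^^^^^^^^^^^^^
    return np.atleast_1d(self.fun(x))
                         ~~~~~~~~^^^
    return self.f(x, *self.args, **self.kwargs)
           ~~~~~~^^^^^^^^^^^^^^^^^^^^^^^^^^^^^^
  File "kin.py", line 13, in <lambda>
    f=lambda a:np.concatenate([fk(l['q'],a)[0]-l['p'] for l in L])
                               ~~^^^^^^^^^^
  File "kin.py", line 10, in fk
    return p,R*Ro.from_euler('zz',[q[5],np.pi/2]),pts
               ~~~~~~~~~~~~~^^^^^^^^^^^^^^^^^^^^^
  File "scipy/spatial/transform/_rotation.pyx", line 1423, in scipy.spatial.transform._rotation.Rotation.from_euler
ValueError: Expected consecutive axes to be different, got zz
```

```bash
sed -i "s/R\*Ro.from_euler('zz',\[q\[5\],np.pi\/2\])/R*Ro.from_euler('z',q[5]+np.pi\/2)/" kin.py
python3 - <<'E'
from kin import *
s=st(); a=fit(); np.save('a.npy',a)
print((fk(s['q'],a)[1].inv()*Ro.from_rotvec(s['tcp_rot'])).as_rotvec().round(3))
O=np.array([.6805,.008,0]); d=np.array([np.cos(np.radians(-85.5)),np.sin(np.radians(-85.5)),0]); Z=np.array([0,0,1.])
G=O-.010*d+.034*Z; R=tilt(35); zt=R.apply([0,0,1]); T=G-.006*zt
q=np.array(s['q'])
for k in (.12,0): 
    q,e=ik(T-k*zt,R,q,a); print('grasp',k,(T-k*zt).round(4),q.round(3),e.round(4),[p.round(3).tolist() for p in fk(q,a)[2]])
def cupchain(O,th,yaw,q,lbl):
    C=Ro.from_euler('z',yaw,degrees=True)*Ro.from_euler('y',th,degrees=True) # cup x=spout
    C0=Ro.from_euler('z',-85.5,degrees=True); Rr=C0.inv()*R; tr=C0.inv().apply(T-np.array([.6805,.008,0]))
    q,e=ik(O+C.apply(tr),C*Rr,q,a); print(lbl,th,(O+C.apply(tr)).round(3),q.round(3),e.round(4),fk(q,a)[2][2].round(3)); return q
q=cupchain(O+.02*Z,0,-85.5,q,'lift'); q=cupchain(O+[-.2,0,.02],0,-85.5,q,'out'); q=cupchain(O+[-.2,-.1,.15],0,-85.5,q,'up')
lip=np.array([.4615,-.262,.12])
for yaw in(-85.5,-60,-30):
  qq=q
  for th in(0,30,60,80,95,110):
    C=Ro.from_euler('z',yaw,degrees=True)*Ro.from_euler('y',th,degrees=True)
    qq=cupchain(lip-C.apply([.078,0,.054]),th,yaw,qq,'pour %g'%yaw)
q=cupchain(np.array([.4441,-.0164,.003]),0,-85.5,q,'mat')
t=cv2.imread('pics/top0.png');u=cv2.imread('pics/side0.png'); v=cv2.imread('pics/t2.png')
r=lambda x,k:cv2.resize(x,None,fx=k,fy=k,interpolation=2)
im=np.zeros((600,800,3),np.uint8); im[:390,:420]=r(t[150:280,460:600],3); im[:300,430:730]=r(u[80:180,360:460],3); im[390:600,:300]=r(v[200:290,180:280],3)[:210]
cv2.imwrite('pics/e.png',im)
E
```

```text
t 7.45 p [0.4493, 0.2209, 0.3292] q [0.602, 0.355, 1.571, -0.518, 1.561, 0.627] F [-1.2, -0.3, -0.8] w 0.0848 ff 0.0
fit [ 0.2587  0.      0.4873  0.0407  0.4378  0.2399  0.0465 -0.    ] 0.0 0.1579
[ 0.  0. -0.]
grasp 0.12 [0.674  0.09   0.1372] [ 0.264  0.798  1.328 -0.643  1.222  0.476] 0.0 [[-0.012, 0.045, 0.259], [0.325, 0.136, 0.599], [0.663, 0.227, 0.334]]
grasp 0 [0.6794 0.0214 0.0389] [ 0.165  0.913  1.385 -0.725  1.039  0.528] 0.0 [[-0.008, 0.046, 0.259], [0.373, 0.109, 0.557], [0.669, 0.159, 0.235]]
lift 0 [0.679 0.021 0.059] [ 0.165  0.883  1.386 -0.714  1.06   0.506] 0.0 [0.669 0.159 0.255]
out 0 [0.479 0.021 0.059] [ 0.232  0.647  1.933 -0.837  0.868  0.809] 0.0 [0.469 0.159 0.255]
up 0 [ 0.479 -0.079  0.189] [ 0.026  0.371  1.947 -0.779  0.953  0.455] 0.0 [0.469 0.059 0.385]
pour -85.5 0 [ 0.454 -0.171  0.105] [-0.18   0.496  2.054 -1.027  0.705  0.587] 0.0 [ 0.444 -0.034  0.301]
pour -85.5 30 [ 0.455 -0.176  0.153] [-0.426  0.37   1.927 -0.106  0.805 -0.433] 0.0 [ 0.453 -0.155  0.392]
pour -85.5 60 [ 0.457 -0.203  0.192] [-0.664  0.466  1.717  0.331  1.279 -0.89 ] 0.0 
[... 1022 characters left out ...]
-0.571  0.304  2.327 -1.57   0.07  -0.038] 0.1033 [ 0.298 -0.136  0.322]
pour -30 30 [ 0.386 -0.219  0.153] [-0.625  0.282  2.062  0.013  0.71  -1.682] 0.0 [ 0.368 -0.208  0.392]
pour -30 60 [ 0.411 -0.233  0.192] [-0.598  0.494  1.67  -0.032  1.413 -1.633] 0.0 [ 0.498 -0.283  0.409]
pour -30 80 [ 0.435 -0.247  0.207] [-0.587  0.692  1.409 -0.047  1.824 -1.628] 0.0 [ 0.582 -0.331  0.377]
pour -30 95 [ 0.455 -0.258  0.212] [-0.582  0.851  1.225 -0.059  2.111 -1.63 ] 0.0 [ 0.635 -0.362  0.332]
pour -30 110 [ 0.476 -0.271  0.211] [-0.578  1.01   1.058 -0.077  2.381 -1.641] 0.0 [ 0.677 -0.386  0.273]
mat 0 [ 0.443 -0.003  0.042] [ 0.198  0.643  2.038 -0.929  0.791  0.901] 0.0 [0.432 0.134 0.238]
```

View pics/e.png

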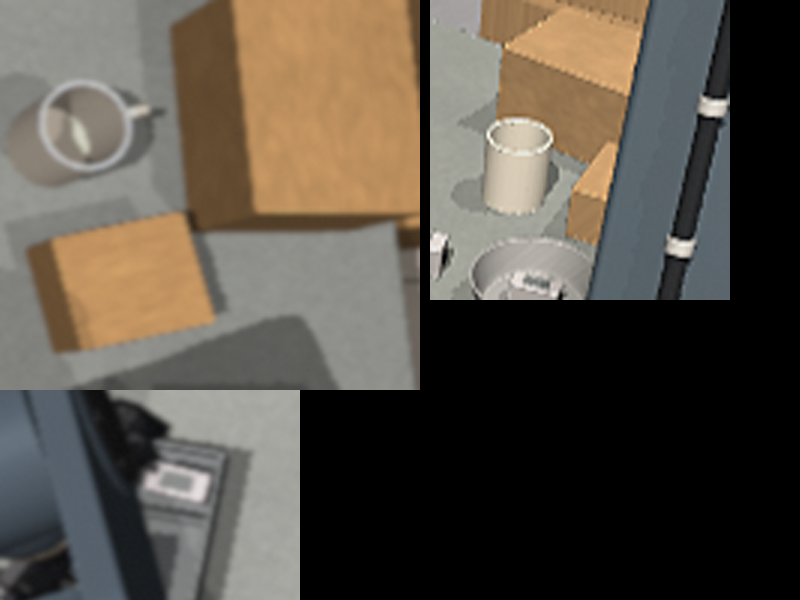

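```bash
python3 - <<'E'
from h import *
import pickle
c=pickle.load(open('top0.pkl','rb'))
T=(460+250/3,150+213/3); B=(460+190/3,150+228/3)
for h in(.05,.1,.15,.2): print(h,pix2w(c,*T,h)[:2].round(3),pix2w(c,*B,0)[:2].round(3))
T=(460+78/3,150+350/3); B=(460+55/3,150+352/3); T2=(460+55/3,150+238/3);B2=(460+30/3,150+245/3)
for h in(.04,.06,.08): print(h,pix2w(c,*T,h)[:2].round(3),pix2w(c,*B,0)[:2].round(3),pix2w(c,*T2,h)[:2].round(3),pix2w(c,*B2,0)[:2].round(3))
rel([.674,.09,.1372],tilt(35),(np.array([.4505,.220,.33]),tilt(35))); rel([.674,.09,.1372],tilt(35))
print(c['frame'][160:185,262:290].shape, pix2w(c,275,170,.03))
E
```

```text
0.05 [ 0.53 -0.59] [ 0.524 -0.56 ]
0.1 [ 0.523 -0.563] [ 0.524 -0.56 ]
0.15 [ 0.515 -0.536] [ 0.524 -0.56 ]
0.2 [ 0.508 -0.509] [ 0.524 -0.56 ]
0.04 [ 0.411 -0.431] [ 0.411 -0.426] [ 0.51  -0.419] [ 0.509 -0.41 ]
0.06 [ 0.41  -0.423] [ 0.411 -0.426] [ 0.508 -0.411] [ 0.509 -0.41 ]
0.08 [ 0.409 -0.415] [ 0.411 -0.426] [ 0.505 -0.403] [ 0.509 -0.41 ]
shift mm [-9.9, 212.6, 242.3] turn [0.0, 0.0, 0.0]
shift mm [-10.0, 215.1, 241.0] turn [-0.32, 0.1, -0.22]
(25, 28, 3) [0.6820468  0.13070118 0.03      ]
```

Request:
{"api": "step_arm", "payload": {"targets": [-1.5, 30, 35, 0, 0, 0, 85, -3, 62, 70, 0, 0, 0, 85, -4.5, 94, 105, 0, 0, 0, 85, -6, 126, 142, 0, 0, 0, 85, -7.5, 158, 178, 0, 0, 0, 85, -9, 188, 213, 0, 0, 0, 85, -10, 214, 242, 0, 0, 0, 85, -10, 214, 242, -0.3, 0, -0.2, 85]}}

```text
time: 8.25
tcp_pos: [0.6744, 0.0855, 0.1335]
tcp_rot: [1.801, 1.93, -0.566]
wrist_force: [0.8, -0.4, -0.4]
grip_width: 0.0849
finger_force: 0.0
```

```bash
python3 - <<'E'
from h import *
c=cap('side','s3.png');cap('top','t3.png'); s=st(); rel([.6794,.0214,.0389],tilt(35))
t=cv2.imread('pics/t3.png')
r=lambda x,k:cv2.resize(x,None,fx=k,fy=k,interpolation=2)
im=np.zeros((600,800,3),np.uint8); im[:480,:400]=r(t[90:210,270:370],4); im[:480,400:]=r(c['frame'][100:220,240:340,::-1],4)
cv2.imwrite('pics/f.png',im)
E
```

```text
t 8.35 p [0.6735, 0.088, 0.137] q [0.26, 0.796, 1.331, -0.642, 1.22, 0.48] F [-0.5, 0.4, 0.5] w 0.0852 ff 0.0
shift mm [1.3, 0.9, 118.7] turn [-0.1, -0.12, -0.37]
```

View pics/f.png

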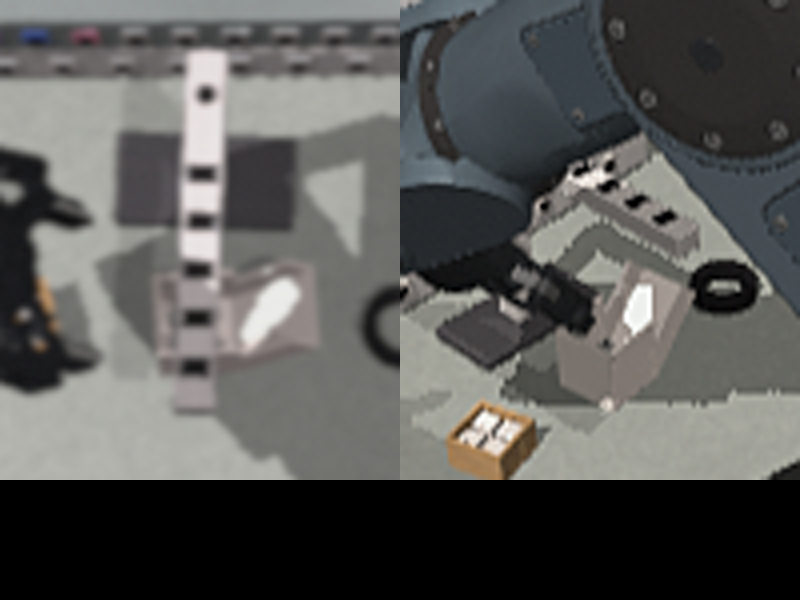

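Request:
{"api": "step_arm", "payload": {"targets": [1, 0.9, 25, 0, 0, -0.3, 85, 1.2, 0.9, 50, 0, 0, -0.3, 85, 1.2, 0.9, 75, 0, 0, -0.3, 85, 1.2, 0.9, 95, 0, 0, -0.3, 85, 1.2, 0.9, 110, 0, 0, -0.3, 85, 1.2, 0.9, 118.5, 0, 0, -0.3, 85, 1.2, 0.9, 118.5, 0, 0, -0.3, 85, 1.2, 0.9, 118.5, 0, 0, -0.3, 85]}}

```text
time: 9.15
tcp_pos: [0.6801, 0.0226, 0.0404]
tcp_rot: [1.787, 1.939, -0.564]
wrist_force: [0.5, 0.2, -0.4]
grip_width: 0.0847
finger_force: 0.0
```

```bash
python3 - <<'E'
from h import *
c=cap('side'); s=st(); rel([.6794,.0214,.0389],tilt(35))
cv2.imwrite('pics/g.png',cv2.resize(c['frame'][100:220,230:350,::-1],None,fx=5,fy=5,interpolation=2))
E
```

```text
t 9.2 p [0.6802, 0.0227, 0.0406] q [0.167, 0.911, 1.383, -0.723, 1.041, 0.524] F [-0.1, -0.6, 0.7] w 0.0851 ff 0.0
shift mm [-0.0, -0.9, 2.0] turn [0.07, -0.04, 0.14]
```

View pics/g.png

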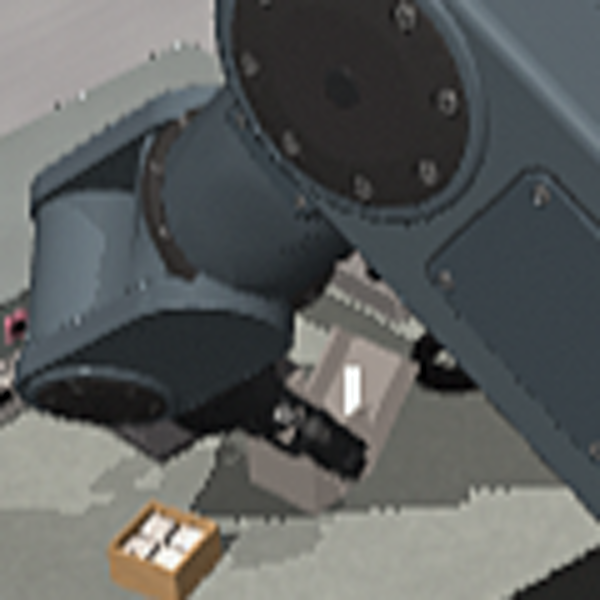

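Request:
{"api": "step_arm", "payload": {"targets": [0, 0, 1, 0, 0, 0, 70, 0, 0, 1, 0, 0, 0, 60, 0, 0, 1, 0, 0, 0, 45, 0, 0, 1, 0, 0, 0, 45, 0, 0, 1, 0, 0, 0, 45, 0, 0, 1, 0, 0, 0, 45, 0, 0, 1, 0, 0, 0, 45, 0, 0, 1, 0, 0, 0, 45], "force": 60}}

```text
time: 10.0
tcp_pos: [0.68, 0.0219, 0.0394]
tcp_rot: [1.787, 1.939, -0.564]
wrist_force: [-1.5, 3.6, 5.8]
grip_width: 0.0573
finger_force: 64.8
```

Request:
{"api": "step_arm", "payload": {"targets": [-1, 0, -1.5, 0, 0, 0, 45, -3, 0, -4, 0, 0, 0, 45, -6, 0, -8.5, 0, 0, 0, 45, -9, 0, -13, 0, 0, 0, 45, -11.5, 0, -16.4, 0, 0, 0, 45, -11.5, 0, -16.4, 0, 0, 0, 45, -11.5, 0, -16.4, 0, 0, 0, 45, -11.5, 0, -16.4, 0, 0, 0, 45]}}

```text
time: 10.8
tcp_pos: [0.6796, 0.0215, 0.0587]
tcp_rot: [1.787, 1.94, -0.565]
wrist_force: [0.4, 0.1, -3.2]
grip_width: 0.0574
finger_force: 64.1
```

```bash
python3 - <<'E'
from h import *
s=st(); p=np.array(s['tcp_pos']); R=Ro.from_rotvec(s['tcp_rot']); print((R.inv()*tilt(35)).magnitude())
p1=p+[-.21,0,.0]; rel(p1,R); rel(p+[-.21,-.1,.12],R)
E
```

```text
t 10.8 p [0.6796, 0.0215, 0.0587] q [0.165, 0.884, 1.385, -0.713, 1.06, 0.502] F [0.4, 0.1, -3.2] w 0.0574 ff 64.14299368858337
0.0034073250409881487
shift mm [14.2, -209.3, -9.4] turn [0.0, 0.0, 0.0]
shift mm [-136.2, -217.7, -50.6] turn [0.0, 0.0, 0.0]
```

Request:
{"api": "step_arm", "payload": {"targets": [1, -15, -0.7, 0, 0, 0, 45, 3, -45, -2, 0, 0, 0, 45, 5, -80, -3.6, 0, 0, 0, 45, 7.8, -115, -5.2, 0, 0, 0, 45, 10.2, -150, -6.7, 0, 0, 0, 45, 12.5, -185, -8.3, 0, 0, 0, 45, 14, -203, -9.2, 0, 0, 0, 45, 14.2, -209, -9.4, 0, 0, 0, 45]}}

```text
time: 11.6
tcp_pos: [0.4686, 0.0216, 0.0589]
tcp_rot: [1.787, 1.941, -0.566]
wrist_force: [0.4, 0.6, -2.9]
grip_width: 0.0576
finger_force: 64.9
```

```bash
cat > plan.py <<'E'
from kin import *
a=np.load('a.npy')
O=np.array([.6805,.008,0]); C0=Ro.from_euler('z',-85.5,degrees=True)
Rr=C0.inv()*tilt(35); tr=C0.inv().apply(np.array([.6796,.0215,.0387])-O)
def cuppose(O,th,yaw):
    C=Ro.from_euler('z',yaw,degrees=True)*Ro.from_euler('y',th,degrees=True); return O+C.apply(tr),C*Rr
def lippose(lip,th,yaw):
    C=Ro.from_euler('z',yaw,degrees=True)*Ro.from_euler('y',th,degrees=True); return cuppose(np.array(lip)-C.apply([.078,0,.054]),th,yaw)
def relrows(f,ps):
    for p,R in ps:
        print((f[1].inv().apply(np.array(p)-f[0])*1000).round(1).tolist(),np.degrees((f[1].inv()*R).as_rotvec()).round(1).tolist())
E
python3 - <<'E'
from plan import *
s=st(); f=(np.array(s['tcp_pos']),Ro.from_rotvec(s['tcp_rot']))
# commanded
f=(np.array([.4696,.0215,.0587]),tilt(35))
g=lippose([.4615,-.255,.16],15,-85.5)
m=(f[0]+[0,-.03,.10],f[1])
relrows(f,[m,lippose([.4615,-.235,.16],0,-85.5),g]); 
q=np.array(s['q'])
for th in (15,22,30,38,46,54,62,70,78,86,94,102,110):
    p=lippose([.4615,-.258,.13],th,-85.5); q,e=ik(*p,q,a); print(th,q.round(2),round(e,4))
E
```

```text
t 11.6 p [0.4686, 0.0216, 0.0589] q [0.237, 0.637, 1.958, -0.843, 0.86, 0.821] F [0.4, 0.6, -2.9] w 0.0576 ff 64.88445997238159
[-81.9, -2.4, -64.8] [0.0, 0.0, 0.0]
[-183.3, -28.0, 23.4] [0.0, 0.0, 0.0]
[-212.8, -29.6, 14.5] [0.0, 15.0, 0.0]
15 [-0.29  0.38  2.   -0.52  0.7   0.03] 0.0
22 [-0.35  0.36  1.97 -0.31  0.74 -0.21] 0.0
30 [-0.42  0.35  1.92 -0.1   0.83 -0.43] 0.0
38 [-0.49  0.36  1.87  0.05  0.94 -0.6 ] 0.0
46 [-0.55  0.38  1.82  0.18  1.06 -0.73] 0.0
54 [-0.62  0.42  1.76  0.27  1.2  -0.82] 0.0
62 [-0.67  0.46  1.7   0.35  1.33 -0.89] 0.0
70 [-0.72  0.52  1.64  0.41  1.46 -0.95] 0.0
78 [-0.76  0.58  1.58  0.47  1.59 -0.98] 0.0
86 [-0.8   0.64  1.52  0.53  1.72 -1.01] 0.0
94 [-0.83  0.71  1.46  0.58  1.84 -1.02] 0.0
102 [-0.86  0.79  1.4   0.63  1.96 -1.02] 0.0
110 [-0.88  0.86  1.35  0.69  2.07 -1.01] 0.0
```

Request:
{"api": "step_arm", "payload": {"targets": [-27, -1, -21, 0, 0, 0, 45, -55, -2, -43, 0, 0, 0, 45, -82, -3, -64, 0, 0, 0, 45, -110, -9, -45, 0, 0, 0, 45, -140, -17, -19, 0, 0, 0, 45, -165, -23, 5, 0, 0, 0, 45, -180, -27, 20, 0, 0, 0, 45, -183.3, -28, 23.4, 0, 0, 0, 45]}}

```text
time: 12.4
tcp_pos: [0.4557, -0.1458, 0.1448]
tcp_rot: [1.79, 1.937, -0.566]
wrist_force: [-0.7, 0.3, -1.7]
grip_width: 0.0573
finger_force: 65.1
```

```bash
python3 - <<'E'
from plan import *
cap('top','t4.png')
s=st(); f0=(np.array([.4696,.0215,.0587]),tilt(35)); f=(f0[0]+f0[1].apply([-.1833,-.028,.0234]),f0[1]); print(f[0])
def rows(f,L): relrows(f,[lippose(l,t,-85.5) for l,t in L]); return lippose(*L[-1],-85.5)
Y=-.247
print('A');f=rows(f,[([.4615,-.236,.155],7),([.4615,-.238,.15],14),([.4615,-.240,.145],21),([.4615,-.243,.135],28),([.4615,-.245,.125],35),([.4615,Y,.115],41),([.4615,Y,.105],46),([.4615,Y,.098],50)])
print('B');f=rows(f,[([.4615,Y,.092],54),([.4615,Y,.088],57),([.4615,Y,.085],60),([.4615,Y,.085],63),([.4615,Y,.085],66),([.4615,Y,.085],69),([.4615,Y,.085],72),([.4615,Y,.085],75)])
print('C');f=rows(f,[([.4615,Y,.085],t) for t in (78,81,84,87,90,93,96,99)])
E
```

```text
t 12.45 p [0.4558, -0.1452, 0.1447] q [-0.123, 0.413, 2.038, -0.913, 0.789, 0.495] F [-0.5, 0.4, -2.8] w 0.0574 ff 65.07929921150208
[ 0.45452005 -0.14376487  0.1446684 ]
A
[-3.4, -0.1, -5.3] [0.0, 7.0, -0.0]
[-8.9, -0.3, -9.2] [0.0, 14.0, 0.0]
[-15.4, -0.4, -12.3] [-0.0, 21.0, -0.0]
[-20.8, -0.7, -9.6] [-0.0, 28.0, -0.0]
[-26.2, -0.8, -6.5] [0.0, 35.0, 0.0]
[-30.7, -1.0, -1.5] [0.0, 41.0, -0.0]
[-32.6, -1.0, 3.8] [-0.0, 46.0, -0.0]
[-34.8, -1.0, 7.7] [0.0, 50.0, -0.0]
B
[-4.5, -0.0, 0.1] [0.0, 4.0, -0.0]
[-8.1, 0.0, -0.2] [0.0, 7.0, -0.0]
[-11.6, 0.0, -1.4] [0.0, 10.0, -0.0]
[-14.5, 0.0, -5.3] [0.0, 13.0, 0.0]
[-17.6, 0.0, -9.0] [0.0, 16.0, -0.0]
[-20.9, 0.0, -12.5] [0.0, 19.0, 0.0]
[-24.4, 0.0, -15.9] [0.0, 22.0, 0.0]
[-28.1, 0.0, -19.1] [0.0, 25.0, 0.0]
C
[-2.2, 0.0, -4.3] [0.0, 3.0, -0.0]
[-4.6, 0.0, -8.5] [0.0, 6.0, -0.0]
[-7.3, 0.0, -12.6] [0.0, 9.0, -0.0]
[-10.1, -0.0, -16.5] [0.0, 12.0, -0.0]
[-13.2, 0.0, -20.3] [0.0, 15.0, -0.0]
[-16.4, 0.0, -23.9] [0.0, 18.0, -0.0]
[-19.9, 0.0, -27.4] [0.0, 21.0, -0.0]
[-23.5, 0.0, -30.6] [0.0, 24.0, -0.0]
```

Request:
{"api": "step_arm", "payload": {"targets": [-3.4, 0, -5.3, 0, 7, 0, 45, -8.9, -0.3, -9.2, 0, 14, 0, 45, -15.4, -0.4, -12.3, 0, 21, 0, 45, -20.8, -0.7, -9.6, 0, 28, 0, 45, -26.2, -0.8, -6.5, 0, 35, 0, 45, -30.7, -1, -1.5, 0, 41, 0, 45, -32.6, -1, 3.8, 0, 46, 0, 45, -34.8, -1, 7.7, 0, 50, 0, 45]}}

```text
time: 13.25
tcp_pos: [0.4582, -0.1766, 0.1587]
tcp_rot: [-1.988, -2.158, -0.265]
wrist_force: [-0.1, 0.2, -2.5]
grip_width: 0.0573
finger_force: 65.1
```

Request:
{"api": "step_arm", "payload": {"targets": [-4.5, 0, 0.1, 0, 4, 0, 45, -8.1, 0, -0.2, 0, 7, 0, 45, -11.6, 0, -1.4, 0, 10, 0, 45, -14.5, 0, -5.3, 0, 13, 0, 45, -17.6, 0, -9, 0, 16, 0, 45, -20.9, 0, -12.5, 0, 19, 0, 45, -24.4, 0, -15.9, 0, 22, 0, 45, -28.1, 0, -19.1, 0, 25, 0, 45]}}

```text
time: 14.05
tcp_pos: [0.4609, -0.2083, 0.17]
tcp_rot: [-1.729, -1.879, -0.631]
wrist_force: [0.5, 0.6, -2.5]
grip_width: 0.0573
finger_force: 65.2
```

Request:
{"api": "step_arm", "payload": {"targets": [-2.2, 0, -4.3, 0, 3, 0, 45, -4.6, 0, -8.5, 0, 6, 0, 45, -7.3, 0, -12.6, 0, 9, 0, 45, -10.1, 0, -16.5, 0, 12, 0, 45, -13.2, 0, -20.3, 0, 15, 0, 45, -16.4, 0, -23.9, 0, 18, 0, 45, -19.9, 0, -27.4, 0, 21, 0, 45, -23.5, 0, -30.6, 0, 24, 0, 45]}}

```text
time: 14.85
tcp_pos: [0.464, -0.246, 0.1781]
tcp_rot: [-1.458, -1.584, -0.912]
wrist_force: [-0.3, -0.9, -1.7]
grip_width: 0.0576
finger_force: 65.5
```

```bash
python3 - <<'E'
from plan import *
s=st(); p,R=lippose([.4615,-.247,.085],99,-85.5); print(p,(R.inv()*Ro.from_rotvec(s['tcp_rot'])).magnitude())
relrows((p,R),[lippose([.4615,-.247,.085],t,-85.5) for t in (104,109)]+[lippose([.4615,-.247,.11],t,-85.5) for t in (85,60)])
c=cap('top','t5.png'); d=cap('side','s5.png'); r=lambda x,k:cv2.resize(x[:,:,::-1],None,fx=k,fy=k,interpolation=2)
im=np.zeros((600,800,3),np.uint8); im[:400,:400]=r(c['frame'][200:300,370:470],4); im[:400,400:]=r(d['frame'][120:220,330:430],4); cv2.imwrite('pics/h.png',im)
E
```

```text
t 14.85 p [0.464, -0.246, 0.1781] q [-0.833, 0.814, 1.449, 0.605, 1.846, -1.061] F [-0.3, -0.9, -1.7] w 0.0576 ff 65.50916075706482
[ 0.46159923 -0.2461964   0.17779557] 0.00512969641066183
[-3.8, -0.0, -7.1] [0.0, 5.0, 0.0]
[-8.2, -0.0, -13.9] [0.0, 10.0, 0.0]
[29.7, -0.0, 10.5] [0.0, -14.0, -0.0]
[29.0, -0.0, 50.7] [-0.0, -39.0, -0.0]
```

View pics/h.png

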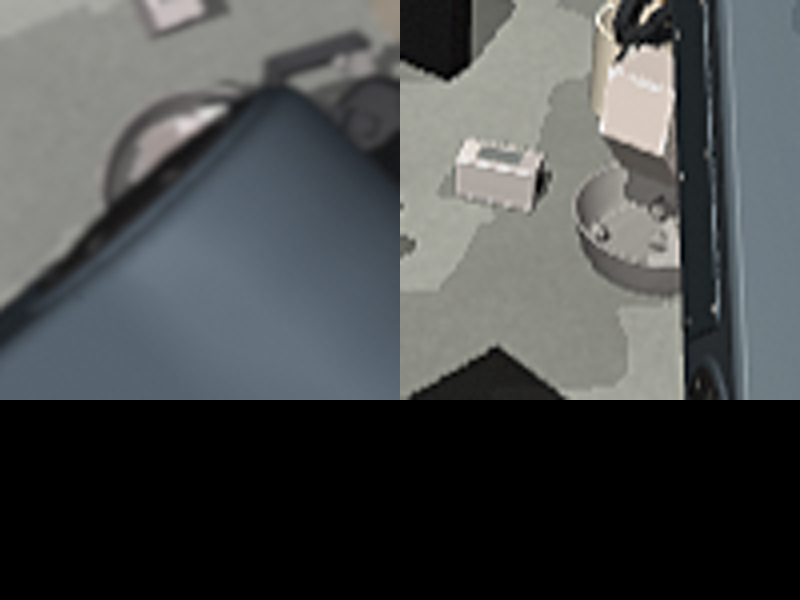

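At least three nuts show in the dish, at about (600,232), (657,210) and (660,243). I'll tip further and give it a little shake.

Request:
{"api": "step_arm", "payload": {"targets": [-3.8, 0, -7.1, 0, 5, 0, 45, -8.2, 0, -13.9, 0, 10, 0, 45, -8.2, 0, -13.9, 0, 10, 0, 45, -8.2, 0, -13.9, 0, 10, 0, 45, -5.5, 0, -10, 0, 7, 0, 45, -8.2, 0, -13.9, 0, 10, 0, 45, -5.5, 0, -10, 0, 7, 0, 45, -8.2, 0, -13.9, 0, 10, 0, 45]}}

```text
time: 15.75
tcp_pos: [0.4651, -0.2612, 0.1788]
tcp_rot: [-1.346, -1.463, -1.008]
wrist_force: [0.4, 0.4, 0.1]
grip_width: 0.0576
finger_force: 65.5
```

Request:
{"api": "step_arm", "payload": {"targets": [0, 0, 0, 0, 0, 0, 45, 0, 0, 0, 0, 0, 0, 45, 0, 0, 0, 0, 0, 0, 45, 0, 0, 0, 0, 0, 0, 45, 0, 0, 0, 0, 0, 0, 45, 0, 0, 0, 0, 0, 0, 45, 0, 0, 0, 0, 0, 0, 45, 0, 0, 0, 0, 0, 0, 45]}}

```text
time: 16.55
tcp_pos: [0.4643, -0.2622, 0.1766]
tcp_rot: [-1.344, -1.455, -1.011]
wrist_force: [0.9, 0.4, -1.7]
grip_width: 0.0575
finger_force: 65.6
```

```bash
python3 - <<'E'
from plan import *
s=st(); f=lippose([.4615,-.247,.085],109,-85.5); print(f[0])
# way back: untilt while rising, then over mat
seq=[lippose([.4615,-.240,z],t,-85.5) for z,t in((.095,101),(.11,93),(.125,85),(.14,77),(.15,69),(.155,61),(.16,53),(.16,45))]
relrows(f,seq)
f=seq[-1]; print()
seq=[lippose([.46,y,.16],t,-85.5) for y,t in ((-.23,37),(-.22,29),(-.2,21),(-.18,13),(-.15,6),(-.12,0),(-.105,0),(-.094,0))]
relrows(f,seq)
f=seq[-1]; print(f[0]); tgt=cuppose(np.array([.4441,-.0164,.004]),0,-85.5); print(tgt[0]); relrows(f,[cuppose(np.array([.4441,-.0164,z]),0,-85.5) for z in(.06,.02,.01,.005)])
E
```

```text
t 16.55 p [0.4643, -0.2622, 0.1766] q [-0.862, 0.905, 1.378, 0.667, 1.992, -1.061] F [0.9, 0.4, -1.7] w 0.0575 ff 65.56451439857483
[ 0.46286445 -0.26227252  0.17652356]
[16.3, 0.5, 16.0] [0.0, -8.0, 0.0]
[33.7, 0.5, 24.5] [0.0, -16.0, -0.0]
[49.4, 0.5, 33.2] [0.0, -24.0, -0.0]
[63.2, 0.5, 42.0] [-0.0, -32.0, -0.0]
[70.5, 0.5, 52.0] [-0.0, -40.0, 0.0]
[71.2, 0.5, 62.9] [-0.0, -48.0, -0.0]
[70.2, 0.5, 73.1] [-0.0, -56.0, 0.0]
[62.9, 0.5, 83.8] [0.0, -64.0, 0.0]

[14.7, -0.7, 13.8] [-0.0, -8.0, -0.0]
[27.5, 0.1, 28.1] [-0.0, -16.0, -0.0]
[48.4, 1.6, 44.5] [-0.0, -24.0, -0.0]
[67.5, 3.2, 60.9] [-0.0, -32.0, -0.0]
[95.0, 5.6, 77.2] [-0.0, -39.0, 0.0]
[121.7, 7.9, 91.7] [-0.0, -45.0, 0.0]
[136.4, 9.1, 94.3] [-0.0, -45.0, 0.0]
[147.2, 10.0, 96.2] [-0.0, -45.0, 0.0]
[ 0.45298019 -0.00274045  0.1447    ]
[ 0.4432 -0.0029  0.0427]
[26.9, -9.8, 37.3] [0.0, 0.0, 0.0]
[49.8, -9.8, 70.1] [0.0, 0.0, 0.0]
[55.6, -9.8, 78.3] [0.0, 0.0, 0.0]
[58.4, -9.8, 82.4] [0.0, 0.0, 0.0]
```

Request:
{"api": "step_arm", "payload": {"targets": [16.3, 0.5, 16, 0, -8, 0, 45, 33.7, 0.5, 24.5, 0, -16, 0, 45, 49.4, 0.5, 33.2, 0, -24, 0, 45, 63.2, 0.5, 42, 0, -32, 0, 45, 70.5, 0.5, 52, 0, -40, 0, 45, 71.2, 0.5, 62.9, 0, -48, 0, 45, 70.2, 0.5, 73.1, 0, -56, 0, 45, 62.9, 0.5, 83.8, 0, -64, 0, 45]}}

```text
time: 17.35
tcp_pos: [0.4573, -0.1645, 0.2151]
tcp_rot: [-2.043, -2.216, -0.174]
wrist_force: [0.6, -0.6, -2.3]
grip_width: 0.0572
finger_force: 65.4
```

```bash
python3 - <<'E'
from h import *
cap('top','t6.png');cap('side','s6.png');st()
E
```

```text
t 17.45 p [0.4563, -0.1622, 0.2141] q [-0.508, 0.322, 1.819, 0.159, 1.105, -0.671] F [0.1, 0.2, -1.6] w 0.0572 ff 65.38958787918091
```

Request:
{"api": "step_arm", "payload": {"targets": [14.7, -0.7, 13.8, 0, -8, 0, 45, 27.5, 0, 28.1, 0, -16, 0, 45, 48.4, 1.6, 44.5, 0, -24, 0, 45, 67.5, 3.2, 60.9, 0, -32, 0, 45, 95, 5.6, 77.2, 0, -39, 0, 45, 121.7, 7.9, 91.7, 0, -45, 0, 45, 136.4, 9.1, 94.3, 0, -45, 0, 45, 147.2, 10, 96.2, 0, -45, 0, 45]}}

```text
time: 18.25
tcp_pos: [0.4532, -0.001, 0.1438]
tcp_rot: [1.786, 1.942, -0.57]
wrist_force: [0.5, 0.0, -1.2]
grip_width: 0.0575
finger_force: 65.5
```

```bash
python3 - <<'E'
from h import *
c=cap('top','t7.png');d=cap('side','s7.png');s=st()
rel([.4432,-.0029,.0427],tilt(35))
t6=cv2.imread('pics/t6.png'); t7=cv2.imread('pics/t7.png'); s7=cv2.imread('pics/s7.png'); s6=cv2.imread('pics/s6.png')
r=lambda x:cv2.resize(x,(400,300),interpolation=cv2.INTER_CUBIC)
im=np.zeros((600,800,3),np.uint8)
im[:300,:400]=r(t6[210:285,375:475]); im[:300,400:]=r(t7[210:285,375:475]); im[300:,:400]=r(s7[150:225,340:440]); im[300:,400:]=r(s7[120:270,260:460]); cv2.imwrite('pics/k.png',im)
# is dish seen in the top view? mean colours vs reference
t0=cv2.imread('pics/top0.png')
for t in (t6,t7): print(np.abs(t[215:282,392:456].astype(int)-t0[215:282,392:456]).mean(), t[240:256,415:431].mean((0,1)))
E
```

```text
t 18.35 p [0.4539, -0.0021, 0.1448] q [0.194, 0.438, 1.994, -0.77, 0.955, 0.648] F [-0.2, 0.2, -1.7] w 0.0575 ff 65.49543499946594
shift mm [58.4, -10.4, 83.7] turn [-0.08, -0.11, 0.25]
62.990749378109456 [91.828125   82.328125   72.37109375]
21.709499378109452 [128.95703125 129.9609375  133.51171875]
```

Request:
{"api": "step_arm", "payload": {"targets": [11, -9.8, 15, 0, 0, 0, 45, 22, -9.8, 31, 0, 0, 0, 45, 33, -9.8, 47, 0, 0, 0, 45, 43, -9.8, 61, 0, 0, 0, 45, 51, -9.8, 72, 0, 0, 0, 45, 55.6, -9.8, 78.3, 0, 0, 0, 45, 58.4, -9.8, 82.2, 0, 0, 0, 45, 58.4, -9.8, 82.2, 0, 0, 0, 45]}}

```text
time: 19.15
tcp_pos: [0.4437, -0.0034, 0.0441]
tcp_rot: [1.789, 1.939, -0.566]
wrist_force: [0.3, 0.5, -1.0]
grip_width: 0.0573
finger_force: 65.5
```

Request:
{"api": "step_arm", "payload": {"targets": [0, 0, 0, 0, 0, 0, 45, 0.3, 0, 0.4, 0, 0, 0, 45, 0.6, 0, 0.8, 0, 0, 0, 45, 0.9, 0, 1.2, 0, 0, 0, 45, 0.9, 0, 1.2, 0, 0, 0, 45, 0.9, 0, 1.2, 0, 0, 0, 45, 0.9, 0, 1.2, 0, 0, 0, 45, 0.9, 0, 1.2, 0, 0, 0, 45]}}

```text
time: 19.95
tcp_pos: [0.4436, -0.0027, 0.0426]
tcp_rot: [1.787, 1.94, -0.565]
wrist_force: [0.4, 0.1, -2.2]
grip_width: 0.0579
finger_force: 65.5
```

```bash
python3 - <<'E'
from h import *
s=st(); rel([.4432,-.0029,.0417],tilt(35))
E
```

```text
t 19.95 p [0.4436, -0.0027, 0.0426] q [0.198, 0.642, 2.037, -0.927, 0.792, 0.895] F [0.4, 0.1, -2.2] w 0.0579 ff 65.49612879753113
shift mm [0.4, -0.4, 0.8] turn [-0.01, -0.03, 0.18]
```

Request:
{"api": "step_arm", "payload": {"targets": [0.4, 0, 0.5, 0, 0, 0, 45, 0.4, 0, 0.5, 0, 0, 0, 60, 0.4, 0, 0.5, 0, 0, 0, 70, 0.4, 0, 0.5, 0, 0, 0, 85, 0.4, 0, 0.5, 0, 0, 0, 85, 0.4, 0, 0.5, 0, 0, 0, 85, 0, 0, -10, 0, 0, 0, 85, 0, 0, -30, 0, 0, 0, 85]}}

```text
time: 20.75
tcp_pos: [0.4417, 0.0145, 0.0673]
tcp_rot: [1.788, 1.94, -0.568]
wrist_force: [-0.9, -0.0, -0.4]
grip_width: 0.0852
finger_force: 0.0
```

Request:
{"api": "step_arm", "payload": {"targets": [0, 0, -40, 0, 0, 0, 85, 0, 0, -80, 0, 0, 0, 85, 0, 0, -120, 0, 0, 0, 85, 0, 0, -160, 0, 0, 0, 85, 0, 0, -190, 0, 0, 0, 85, 0, 0, -190, 0, 0, 0, 85, 0, 0, -190, 0, 0, 0, 85, 0, 0, -190, 0, 0, 0, 85]}}

```text
time: 21.55
tcp_pos: [0.4332, 0.1225, 0.2222]
tcp_rot: [1.787, 1.94, -0.567]
wrist_force: [-0.2, 0.6, 0.1]
grip_width: 0.0849
finger_force: 0.0
```

```bash
python3 - <<'E'
from h import *
c=cap('top','t8.png');d=cap('side','s8.png');s=st()
t8=cv2.imread('pics/t8.png'); s8=cv2.imread('pics/s8.png'); t0=cv2.imread('pics/top0.png')
for n,(y0,y1,x0,x1) in dict(dish=(215,282,392,456),tray=(212,287,190,258),mat=(235,280,305,352),mug=(175,210,465,510),tape=(160,182,358,384)).items(): print(n,np.abs(t8[y0:y1,x0:x1].astype(int)-t0[y0:y1,x0:x1]).mean().round(1))
E
```

```text
t 21.65 p [0.4334, 0.1224, 0.2221] q [0.457, 0.356, 1.863, -0.598, 1.24, 0.666] F [-0.2, -0.5, 0.3] w 0.085 ff 0.0
dish 19.1
tray 67.4
mat 55.9
mug 11.3
tape 10.5
```

```bash
python3 - <<'E'
from plan import *
s=st(); q=np.array(s['q']); f=(np.array(s['tcp_pos']),Ro.from_rotvec(s['tcp_rot']))
A=(np.array([.43,-.10,.40]),tilt(0)); B=(np.array([.227,-.50,.28]),tilt(0))
for P in (A,B): q,e=ik(*P,q,a); print(q.round(2),e)
relrows(f,[(np.array([.43,.11,.35]),tilt(30)),A]); relrows(A,[B])
E
```

```text
t 21.65 p [0.4334, 0.1224, 0.2221] q [0.457, 0.356, 1.863, -0.598, 1.24, 0.666] F [-0.2, -0.5, 0.3] w 0.085 ff 0.0
[-0.33  0.03  1.7  -0.    1.42 -0.41] 3.806092293493e-14
[-1.23  0.33  1.63  0.    1.19 -1.31] 3.885780586188048e-15
[-83.3, -4.8, -97.8] [-0.1, 5.0, 0.2]
[-283.4, -21.9, -18.7] [-0.2, 35.0, 0.2]
[-382.8, -233.8, 120.0] [0.0, 0.0, 0.0]
```

Request:
{"api": "step_arm", "payload": {"targets": [-28, -1.6, -33, 0, 2, 0, 85, -56, -3.2, -66, 0, 4, 0, 85, -83, -5, -98, 0, 6, 0, 85, -125, -9, -80, 0, 13, 0, 85, -165, -12, -63, 0, 20, 0, 85, -205, -15, -47, 0, 27, 0, 85, -245, -18, -32, 0, 33, 0, 85, -283, -22, -19, 0, 35, 0, 85]}}

```text
time: 22.45
tcp_pos: [0.4295, -0.1016, 0.4008]
tcp_rot: [-2.129, -2.305, -0.004]
wrist_force: [0.6, 0.5, 0.2]
grip_width: 0.0848
finger_force: 0.0
```

Request:
{"api": "step_arm", "payload": {"targets": [-38, -23, 5, 0, 0, 0, 85, -76, -46, 10, 0, 0, 0, 85, -114, -69, 20, 0, 0, 0, 85, -152, -93, 30, 0, 0, 0, 85, -190, -116, 40, 0, 0, 0, 85, -230, -140, 60, 0, 0, 0, 85, -270, -165, 75, 0, 0, 0, 85, -310, -190, 90, 0, 0, 0, 85]}}

```text
time: 23.25
tcp_pos: [0.2638, -0.4249, 0.3095]
tcp_rot: [-2.129, -2.306, 0.001]
wrist_force: [1.1, -0.2, 0.6]
grip_width: 0.0852
finger_force: 0.0
```

Request:
{"api": "step_arm", "payload": {"targets": [-25, -15, 10, 0, 0, 0, 85, -50, -30, 20, 0, 0, 0, 85, -70, -43, 30, 0, 0, 0, 85, -70, -43, 30, 0, 0, 0, 85, -70, -43, 30, 0, 0, 0, 85, -70, -43, 30, 0, 0, 0, 85, -70, -43, 30, 0, 0, 0, 85, -70, -43, 30, 0, 0, 0, 85]}}

```text
time: 24.05
tcp_pos: [0.2288, -0.4962, 0.2813]
tcp_rot: [-2.128, -2.31, 0.002]
wrist_force: [0.5, 0.9, -0.4]
grip_width: 0.0848
finger_force: 0.0
```

```bash
python3 - <<'E'
from h import *
c=cap('top','t9.png');d=cap('side','s9.png');s=st()
t=cv2.imread('pics/t9.png'); u=cv2.imread('pics/s9.png'); t0=cv2.imread('pics/top0.png')
for n,(y0,y1,x0,x1) in dict(dish=(215,282,392,456),tray=(212,287,190,258),mat=(235,280,305,352),mug=(175,210,465,510),tape=(160,182,358,384),air=(155,195,130,180)).items(): print(n,np.abs(t[y0:y1,x0:x1].astype(int)-t0[y0:y1,x0:x1]).mean().round(1))
r=lambda x,w,h:cv2.resize(x,(w,h),interpolation=cv2.INTER_CUBIC)
im=np.zeros((600,800,3),np.uint8)
im[:,:400][:350]=r(t[213:283,385:465],400,350); im[350:,:400]=r(t[205:290,190:360],400,200)[:250] if 0 else r(t[200:300,190:350],400,250)
im[:350,400:]=r(u[150:220,355:435],400,350); im[350:,400:]=r(u[140:320,220:508],400,250)
cv2.imwrite('pics/z.png',im)
E
```

```text
t 24.15 p [0.2286, -0.4963, 0.2812] q [-1.224, 0.32, 1.631, -0.002, 1.191, -1.304] F [-0.6, 0.3, -0.3] w 0.0851 ff 0.0
dish 6.3
tray 5.2
mat 53.0
mug 1.3
tape 4.0
air 1.2
```

View pics/z.png

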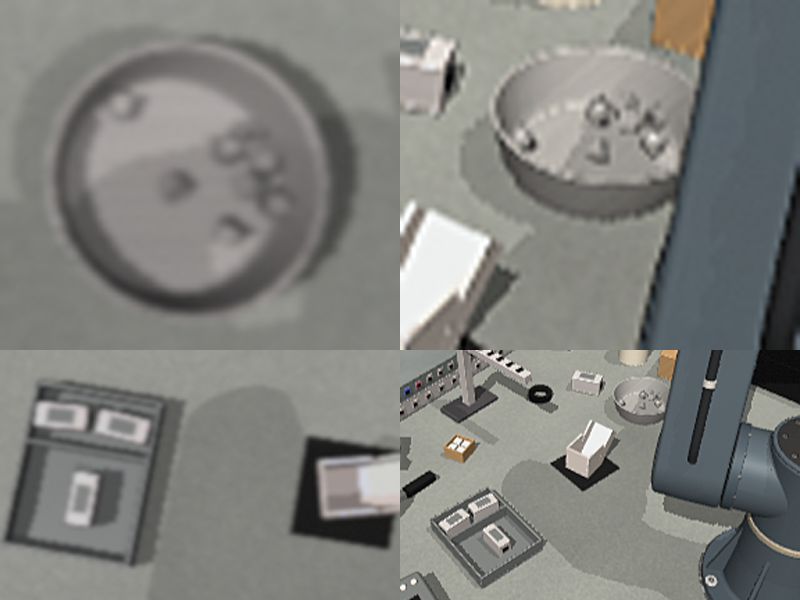

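The module lies in the tray's free compartment and the cup stands upright on the mat. I count seven or eight nuts in the dish, in a cluster at (250–275,145–205). I'm out of pictures to view, so I'll check the count from pixel values.

```bash
python3 - <<'E'
from h import *
c=capture('top'); acc=np.mean([capture('top')['frame'].astype(float).mean(2) for _ in range(4)],0)
np.set_printoptions(linewidth=250)
print('cup');print(acc[242:268,314:348:1].astype(int))
print('cluster');print(acc[237:263,424:446].astype(int))
t0=cv2.imread('pics/top0.png').mean(2); d=cv2.GaussianBlur(np.abs(acc-t0),(3,3),0); m=(d>18).astype(np.uint8); m[:, :]=m
n,_,S,C=cv2.connectedComponentsWithStats(m[:330])
for s,cc in zip(S[1:],C[1:]):
    if s[4]>=4: print(s.tolist(),cc.round(0))
E
```

```text
cup
[[ 25  26  27  33  39  44  46  48  49  54  57  60  66  71  73  75  82  89  96 104 113 117 119 116 100  77  72  91 111 123 131 140 153 163]
 [ 25  28  43  70  92 105 115 117 119 121 124 126 130 135 137 138 142 146 151 159 167 170 169 164 147 127 123 140 157 163 165 164 164 165]
 [ 25  32  66 114 148 164 171 171 171 171 171 169 168 168 169 168 165 162 161 161 160 160 158 155 150 148 148 154 159 162 164 165 167 169]
 [ 25  35  80 136 170 175 168 162 159 158 154 148 143 140 138 138 136 133 133 134 135 138 140 144 150 158 164 167 172 179 186 189 192 193]
 [ 25  35  81 137 165 157 135 123 122 122 120 118 116 115 114 116 119 122 130 144 157 165 171 178 184 189 191 193 196 200 204 206 206 206]
 [ 26  34  76 131 161 154 133 122 122 126 128 131 134 136 136 137 138 141 150 172 191 200 202 203 205 205 206 206 206 207 208 207 207 207]
 [ 25  32  70 124 160 163 150 142 142 144 145 147 149 150 149 150 149 150 160 183 204 212 212 210 208 208 208 207 207 207 207 207 207 207]
 [ 25  31  64 117 157 167 157 150 150 150 150 151 151 151 151 151 151 151 160 185 206 213 213 210 208 207 207 207 207 207 2
[... 5117 characters left out ...]
14] [427. 247.]
[450, 236, 9, 3, 19] [454. 237.]
[316, 238, 57, 31, 1385] [343. 253.]
[622, 239, 18, 20, 111] [633. 247.]
[216, 247, 24, 24, 432] [228. 259.]
[401, 247, 10, 8, 37] [406. 251.]
[259, 249, 3, 9, 12] [260. 253.]
[601, 248, 5, 4, 14] [603. 249.]
[422, 252, 3, 2, 5] [423. 253.]
[555, 255, 19, 28, 154] [565. 268.]
[429, 263, 2, 3, 4] [429. 264.]
[438, 277, 10, 4, 21] [443. 279.]
[486, 278, 20, 17, 168] [495. 286.]
[591, 281, 8, 7, 45] [595. 284.]
[456, 296, 15, 13, 122] [464. 302.]
[475, 302, 13, 17, 146] [481. 310.]
[415, 304, 3, 2, 5] [416. 305.]
[595, 319, 10, 11, 70] [599. 324.]
[576, 323, 19, 7, 79] [586. 326.]
[629, 327, 11, 3, 23] [635. 328.]
[563, 328, 9, 2, 17] [567. 329.]
```

```bash
python3 - <<'E'
from h import *
np.set_printoptions(linewidth=250)
for n in('s7','s8'):
    u=cv2.imread(f'pics/{n}.png').mean(2); print(n); print(u[160:190,374:416].astype(int))
E
```

```text
s7
[[159 160 159 ...  43  67  65]
 [159 158 157 ...  42  67  66]
 [160 158 160 ...  49  61  65]
 ...
 [ 75  75  76 ...  76  76  76]
 [ 75  75  76 ...  75  77  75]
 [ 75  76  75 ...  76  76  75]]
s8
[[160 159 158 ... 112 134 121]
 [158 157 157 ... 120 146 109]
 [160 160 160 ... 137 139 114]
 ...
 [134 136 138 ... 100 100  96]
 [135 136 137 ... 101 101 100]
 [139 139 140 ... 100  98  99]]
```

```bash
python3 - <<'E'
from h import *
import sys,pickle
np.set_printoptions(linewidth=250,threshold=sys.maxsize)
u=cv2.imread('pics/s8.png').mean(2); print('s8 cols 372-417 rows 158-194'); print(u[158:194,372:418].astype(int))
sd=pickle.load(open('side0.pkl','rb')); td=pickle.load(open('top0.pkl','rb'))
# nut positions seen in final top view -> side pixels
for k,(u_,v_) in enumerate([(125,103),(232,145),(265,155),(248,185),(275,200),(178,185),(232,230)]):
    p=pix2w(td,385+u_/5-.4,213+v_/5-.4,.014); print(k,p.round(3),np.round(w2pix(sd,p),1), round(float(np.hypot(p[0]-.4615,p[1]+.2666)),3))
E
```

```text
s8 cols 372-417 rows 158-194
[[162 159 159 160 159 161 163 159 157 157 158 161 160 160 161 159 157 154 154 149 151 160 155 155 152 125 142 128 131 132 133 134 139 102 113 114 135 120 122 124 124 123 119 120 122 124]
 [160 160 161 161 158 159 161 159 157 157 157 158 153 163 176 183 179 165 168 162 160 163 167 168 170 168 182 161 160 144 139 131 134 111 118 120 133 126 117 137 119 116 119 125 122 122]
 [157 157 160 159 158 159 160 159 159 150 165 178 161 161 183 198 195 184 183 184 177 165 182 186 192 198 196 191 184 174 169 177 150 140 133 135 112 139 124 146 121 112 134 121 120 121]
 [158 158 158 157 157 159 159 154 172 157 165 187 175 156 160 167 169 171 171 170 170 174 177 175 173 169 170 170 162 176 184 207 171 165 157 147 147 137 139 135 131 120 146 109 109 118]
 [162 160 160 160 160 160 165 166 168 170 146 152 157 164 168 169 170 171 170 170 173 178 175 172 173 173 173 170 169 170 169 165 160 174 177 170 183 139 145 145 131 137 139 114 108 121]
 [163 162 161 159 158 175 162 174 134 146 152 155 162 166 166 169 168 170 169 175 178 177 173 173 174 174 172 171 171 171 168 164 159 15
[... 5275 characters left out ...]
99 100  99]
 [ 99 101  82  83  69  71  73  75  73  72  73  74  75  73  71  72  71  72  73  73  72  73  74  77  76  75  74  75  73  89  77  68  83  83  84 104 102 100 102 101  99  99  99 100 101  99]
 [ 99  99 100  99  83  84  71  72  73  72  73  73  75  75  77  75  72  72  72  71  71  71  73  70  73  64  73  82  70  96  79  84 105 105 104 101  99 100 100 101 101  99 101 101  98  95]]
0 [ 0.505 -0.239  0.014] [379.4 177. ] 0.051
1 [ 0.481 -0.297  0.014] [394.7 171.9] 0.036
2 [ 0.475 -0.314  0.014] [398.9 170.2] 0.05
3 [ 0.459 -0.304  0.014] [401.2 173.4] 0.038
4 [ 0.451 -0.318  0.014] [405.5 172.4] 0.053
5 [ 0.459 -0.266  0.014] [394.9 178.7] 0.002
6 [ 0.435 -0.294  0.014] [405.6 177.7] 0.038
```

```bash
python3 - <<'E'
import cv2,numpy as np
for v,ks in(('t',('t6','t7','t8','t9')),('s',('s5','s6','s7','s8','s9'))):
    r=cv2.imread('pics/'+('top0' if v=='t' else 'side0')+'.png').astype(float)
    m=np.min([np.abs(cv2.imread(f'pics/{k}.png')-r).max(2) for k in ks],0)
    n,_,S,C=cv2.connectedComponentsWithStats((m>15).astype(np.uint8))
    print(v,[(s[:4].tolist(),int(s[4])) for s in S[1:] if s[4]>=6])
# sharpened relief of the cluster, 3 top frames: count bright bosses
for k in('t7','t8','t9'):
    g=cv2.imread(f'pics/{k}.png').mean(2).astype(np.float32)[213:283,388:458]; b=cv2.resize(g,None,fx=4,fy=4,interpolation=2)
    L=cv2.GaussianBlur(b,(0,0),5)-cv2.GaussianBlur(b,(0,0),12)
    pk=(L==cv2.dilate(L,np.ones((17,17))))&(L>4); y,x=np.nonzero(pk)
    print(k,[(round(388+a/4,1),round(213+c/4,1),round(float(L[c,a]))) for a,c in zip(x,y) if np.hypot(a-142,c-145)<95])
E
```

```text
t [([324, 156, 37, 28], 725), ([308, 160, 7, 25], 88), ([409, 231, 5, 6], 17), ([413, 237, 5, 3], 13), ([423, 237, 11, 19], 67), ([430, 237, 9, 8], 46), ([410, 239, 3, 6], 11), ([620, 239, 19, 20], 74), ([415, 240, 7, 6], 20), ([217, 247, 23, 24], 404), ([406, 246, 6, 7], 10), ([417, 247, 3, 6], 10), ([435, 247, 6, 8], 24), ([485, 249, 6, 16], 37), ([601, 248, 8, 4], 18), ([351, 251, 23, 11], 111), ([553, 255, 21, 29], 166), ([347, 256, 5, 10], 17), ([350, 259, 5, 5], 12), ([428, 264, 3, 3], 7), ([635, 268, 5, 2], 7), ([623, 271, 9, 3], 11), ([437, 274, 12, 8], 49), ([615, 275, 6, 2], 6), ([484, 276, 24, 22], 316), ([593, 286, 6, 3], 10), ([424, 295, 47, 16], 235), ([386, 303, 4, 2], 7), ([415, 303, 4, 4], 12), ([405, 306, 5, 3], 8), ([469, 307, 2, 5], 8), ([334, 312, 6, 5], 11), ([596, 319, 9, 19], 98), ([604, 327, 36, 15], 255), ([590, 337, 4, 3], 7), ([334, 341, 2, 5], 7), ([598, 342, 14, 10], 26), ([632, 343, 8, 3], 17), ([322, 347, 33, 4], 71), ([356, 348, 137, 52], 1609), ([347, 353, 3, 3], 6), ([342, 355, 3, 3], 8), ([369, 355, 4, 3], 7), ([544, 356, 8, 4], 22), ([361, 358, 4,
[... 2538 characters left out ...]
.float64(423.2), np.float64(259.8), 16), (np.float64(433.2), np.float64(263.0), 23), (np.float64(418.8), np.float64(269.0), 11)]
t9 [(np.float64(416.2), np.float64(231.0), 15), (np.float64(408.8), np.float64(233.8), 16), (np.float64(431.0), np.float64(235.5), 15), (np.float64(423.8), np.float64(240.5), 6), (np.float64(415.0), np.float64(241.8), 5), (np.float64(437.5), np.float64(244.5), 10), (np.float64(404.2), np.float64(246.2), 15), (np.float64(427.8), np.float64(248.8), 6), (np.float64(440.8), np.float64(254.0), 6), (np.float64(407.0), np.float64(256.8), 11), (np.float64(437.2), np.float64(258.0), 11), (np.float64(430.8), np.float64(265.0), 21), (np.float64(420.2), np.float64(269.0), 16)]
```

```bash
python3 -c "
from bench import *
print(hand_in())"
```

```text
the job is handed in; nothing more can be done
None
```

I handed the job in: the module is in the tray's free compartment, and the empty cup stands upright on the mat. I could make out only seven of the eight nuts in the dish. The cup is empty and no stray showed on the bench, so the eighth is probably hidden in the cluster, but I didn't confirm it, and the hand-in returned no verdict.

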